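# Put the tall jar and the scoop away in the drawer and hasp it shut

### The arm

A 7-joint arm with a two-finger parallel gripper is mounted at the origin on the work surface. World frame = base frame: x ahead of the robot, y to its left, z up, the work surface at z = 0. Lengths are in m, angles in rad, forces in N, time in s.
With the tool pointing down it reaches from about 0.425 to 1.025 m from the base axis. Payload 9.4 kg.
Tool frame: the origin (TCP) lies between the finger pads; the fingertips stand 22 mm ahead of it and the grasp point (between the pads) lies 3 mm ahead of it; z points along the fingers, y is the line along which they close (so a half turn about z gives the same grasp; the last joint's range is limited). The gripper opens to 93 mm and grips with 3 to 60 N. Pads are 15 mm wide; open, the fingers measure 128 mm over their backs; the gripper's body (75 mm by 188 mm) begins 65 mm behind the grasp point.
Start: joints at [-1.246, 0.599, -0.003, 1.599, 0.002, 0.943, -0.08], TCP at [0.284, 0.667, 0.241] pointing down, gripper open.
Joint ranges: [-2.57, 2.57], [-0.35, 1.97], [-1.29, 1.29], [0.11, 2.56], [-1.05, 4.19], [0.11, 1.86], [-2.63, 2.63]. Speed limits (rad/s): [2.22, 2.22, 3.01, 3.01, 3.14, 3.14, 3.14].

### API

Orientations are given as a unit quaternion [w, x, y, z].
In Python, from workcell import bot gives the robot as it stands.
- The arm moves only by the tool jog_arm, never from a script. Its argument "moves" is a list of rows, each an object of numbers: "tx", "ty", "tz": the shift along the tool's x, y, z each as a share of 0.5 m, from -1 to 1; "wx", "wy", "wz": the turn, a rotation vector about the tool's x, y, z each as a share of 90 degrees, from -1 to 1; "grip": the closure, from -1 (fully open) to 1 (shut). A call has 1 to 12 rows; each row is the pose to reach, as a shift and turn from the pose commanded when the call began, along the tool's axes at that moment; what a row does not reach only later rows make up. A row lasts 1/12 s, in which the tool goes at most 41.7 mm and 7.16 degrees, less where a joint would pass 70% of its speed; a pose out of reach is approached as far as the arm can. A call with a number of a shift or a turn outside -1 to 1 is refused whole. A call with a gripper value outside its range is refused whole. The fingers move at their own pace and stop on an object; "newtons" is the grip in N (left out, the last holds). Time passes only in rows, so rows that repeat a pose let the fingers close. It gives the time, the measured TCP pose, the force, the opening and the grip force at its end, in the units of the state.
- bot.sense(): the state, without advancing time (a new reading comes with each control period).
- bot.get_image(name): name is "scene" or "top" or "wrist"; returns a dict with "color" (480x640x3 uint8, red, green, blue), "fx", "fy", "cx", "cy" (pixels), "R" (3x3) and "t" (3): a world point X has camera coordinates R X + t. Camera axes: x right, y down, z forward; pixel columns grow to the right and rows downward; lengths in m; the calibration is good to about 2 mm. A picture is of the moment at which its call begins. There is no depth.
- bot.finish_job(): hands the job in; it is judged then, once.
The state is a dict: "clock": time; "joints": joint angles; "qd": joint speeds; "joint_torque": joint torques, N m; "position": TCP position; "eef_rot": TCP orientation; "ft_force": force on the tool from outside, world axes, zero at the start; "torque": the same for the moment, N m; "opening": finger opening in m; "grasp_force": force on a finger pad.
Only numpy, scipy, OpenCV 4.12 (cv2) and the standard library are available. Lean on these libraries where they do the work, as an engineer would, in place of code of your own. Each camera call takes 0.05 s, during which the arm holds its last target. There are 200 camera calls.

### The job

Put away the counting things: stand the tall closed jar upright in the wider compartment of the open drawer and lay the scoop flat, right way up, in the narrower compartment (either one first), setting them down gently, not dropping or throwing them. With both in, push the drawer fully home, and then swing the hasp on the cabinet's top all the way down over the staple until it lies flat. Leave the short jar, the bowl and the two cups where they are.

Things in the scene. Friction and masses are not known exactly. Their poses are not given: they have to be found in the camera images.
- cabinet: low white cabinet with one drawer, fixed: 260 deep (x), 240 wide (y), 134 high, its top 12 thick: what stands in the drawer must stay below 122 above the table. Origin on the table at the middle of the lower edge of its front face; x runs from the front face to its back, y to the left (seen from the robot), z up. The drawer slides out along -x.
- drawer (a joint): how far the drawer is pulled out, in m: 0 = fully home, about 0.18 at the start, at most 0.21; friction about 2 N. It is a grey tray (inner length 225, inner width 202, floor 20 above the table, side walls and lengthwise divider 5 thick, rising 30 above the floor) behind a white front panel.
- drawer_front (a point): middle of the upper edge of the outer face of the drawer's front panel (240 wide, 14 thick, from 6 to 132 above the table; a 90 wide finger pull sticks 12 out of it, 45 to 55 above the table); moves with the drawer; axes as the cabinet's.
- wide_bay (a point): point on the drawer's floor on the middle line of the wider (left, +y) compartment, 112 wide (y); 90 behind the inner face of the front panel, about the middle of the open part at the start; moves with the drawer; axes as the cabinet's.
- narrow_bay (a point): the same for the narrower (right, -y) compartment, 85 wide (y).
- hasp (a joint): angle of the hasp in rad: 0 = closed, flat and level over the staple; 1.35 to 1.7 (standing up) at the start, at most 1.75. Stiff: stays where it is left (0.09 N m). A steel plate 90 long, 40 wide, 4 thick, with a slot 14 x 26 centred 52 from the hinge; it swings forward (-x of the cabinet) and down.
- hasp_hinge (a point): middle of the hasp's hinge axis, along the cabinet's y, on the cabinet's top: 138 above the table, 45 behind the cabinet's front face. Its axes turn with the hasp: its own -x runs along the plate to the tip, its z is square to the plate and up when closed.
- hasp_tip (a point): middle of the free end of the hasp, 90 from the hinge; moves with the hasp.
- staple (a point): top of the small steel staple (a U 16 wide along y, 5 thick) that stands 20 high on the upper edge of the drawer's front panel; moves with the drawer; it comes up through the slot when all is shut, reaching about 15 above the closed plate.
- tall_jar: white closed jar, 52 diameter (cap 51), 90 tall, about 130 g; starts slanted in one of the rack's two wells, 0.61 rad (35 degrees) from vertical, its top leaning towards the rack's +x (away from the robot). Origin at the centre of its underside, z along its axis to the cap.
- short_jar: the same kind of jar but 58 tall, in the other well; not to be moved.
- rack: grey jar rack, fixed: base 120 (x) by 220 (y), two square wells 120 apart along y (centres at y = +60 and -60), leaning 0.61 rad so that jars lean to its +x; each well is 34 deep along the jar. Origin on the table under its middle.
- scoop: steel scoop 125 long (x), 44 wide, 34 high, 90 g. Origin on its underside in the middle of its length. Open-topped and open-ended pan from x = +2 to +62; straight handle 14 wide (y) from x = -62 to +2, between 20 and 34 above its underside.
- card: laminated white count card 210 x 148 x 2 with printed grey discs, fixed flat on the table; the scoop lies on it.
- bowl: steel bowl, 130 across, 60 high, on the table; not to be moved.
- cup_a: white cup, 68 across the rim, 75 tall, on the table; not to be moved.
- cup_b: another such cup; not to be moved.

How it is judged:
On the way, in this order (a step that is already met when the one before it is completed fails the run):
1. the tall jar stands upright in the wide compartment and the scoop lies flat in the narrow one, both released, with the drawer still open (y of tall_jar in the frame of wide_bay between -0.04 and 0.04 m and x of tall_jar in the frame of wide_bay between -0.09 and 0.13 m and z of tall_jar in the frame of wide_bay between -0.01 and 0.01 m and angle between each of tall_jar, scoop's own z axis and vertical below 0.12 rad and y of scoop in the frame of narrow_bay between -0.03 and 0.03 m and x of scoop in the frame of narrow_bay between -0.09 and 0.13 m and z of scoop in the frame of narrow_bay between -0.01 and 0.01 m and linear speed of each of tall_jar, scoop below 0.03 m/s and contact force between the fingers and tall_jar below 0.2 N and contact force between the fingers and scoop below 0.2 N and value of joint drawer above 0.1 m), for 0.2 s.
2. the drawer is pushed fully home, with the hasp still up (value of joint drawer below 0.006 m and value of joint hasp above 0.3 rad), for 0.1 s.
3. the hasp lies flat over the staple (value of joint drawer below 0.006 m and value of joint hasp below 0.06 rad), for 0.1 s.
At the end, for the whole second after the job is handed in: Tall jar on the wide compartment's floor (10 mm), within 40 mm of its middle line and 7 degrees of upright; scoop on the narrow one's floor (10 mm), within 30 mm of its middle line, right way up and flat within 7 degrees; both at rest; drawer within 6 mm of home; hasp within 0.06 rad of flat (all of step 3 and y of tall_jar in the frame of wide_bay between -0.04 and 0.04 m and x of tall_jar in the frame of wide_bay between -0.09 and 0.13 m and z of tall_jar in the frame of wide_bay between -0.01 and 0.01 m and angle between each of tall_jar, scoop's own z axis and vertical below 0.12 rad and y of scoop in the frame of narrow_bay between -0.03 and 0.03 m and x of scoop in the frame of narrow_bay between -0.09 and 0.13 m and z of scoop in the frame of narrow_bay between -0.01 and 0.01 m and linear speed of each of tall_jar, scoop below 0.03 m/s); the robot touches nothing.
It fails at once if the tall jar is dropped or thrown (over 0.8 m/s out of the fingers, a fall of more than about 30 mm) (linear speed of tall_jar above 0.8 m/s and contact force between the fingers and tall_jar below 0.05 N).
It fails at once if the scoop is dropped or thrown (over 0.8 m/s out of the fingers) (linear speed of scoop above 0.8 m/s and contact force between the fingers and scoop below 0.05 N).
It fails at once if the short jar, the bowl or a cup is moved by more than 30 mm (distance of any of short_jar, bowl, cup_a, cup_b from where it was at the start of the episode above 0.03 m).
It also fails if it takes over 72 s, if anything falls off the work surface, if the arm or the gripper's body presses on something with over 40 N, if the wrist force passes 120 N, or if a joint passes its speed limit or range.

## Working session

There is one attempt and no reset: what is moved stays moved. The work goes in short steps, Python scripts to look and compute and a tool call to move; the robot and the scene stay as the last step left them, time stands still between calls to the robot, and variables do not carry over. Pictures are saved under pics/ and viewed, at most 10 in all, crops included, and the job is handed in when it is done.

Besides the shell and the picture viewer there is one more tool, called after "Request:" as a command line: name --argument value ..., lists and objects as JSON in quotes. jog_arm: Moves the arm, as the interface text tells. Shift numbers are shares of 0.5 m and turn numbers shares of 90 degrees, none past 1 either way. Its arguments: {"type":"object","properties":{"moves":{"type":"array","items":{"type":"object","properties":{"tx":{"type":"number","minimum":-1,"maximum":1},"ty":{"type":"number","minimum":-1,"maximum":1},"tz":{"type":"number","minimum":-1,"maximum":1},"wx":{"type":"number","minimum":-1,"maximum":1},"wy":{"type":"number","minimum":-1,"maximum":1},"wz":{"type":"number","minimum":-1,"maximum":1},"grip":{"type":"number"}}}},"newtons":{"type":"number"}},"required":["moves"]}

```bash
ls; mkdir -p pics
python3 - <<'E'
from workcell import bot
import cv2,pickle
s=bot.sense();print(s)
d={}
for n in("scene","top","wrist"):
    d[n]=bot.get_image(n);cv2.imwrite(f"pics/{n}0.png",d[n]["color"][:,:,::-1])
    print(n,d[n]["fx"],d[n]["cx"],d[n]["cy"],d[n]["R"],d[n]["t"])
pickle.dump(d,open("d0.pkl","wb"))
E
```

```text
pics
{'clock': 0.0, 'joints': array([-1.24569683,  0.60009084, -0.0025727 ,  1.60012133,  0.00178096,
        0.94287254, -0.07978097]), 'qd': array([-2.90230727e-04, -4.96482425e-04,  4.60246489e-05,  3.58258308e-04,
       -1.21527894e-03, -1.35291128e-03, -3.07583066e-05]), 'joint_torque': array([ 2.02767978e-04, -7.65066361e+01,  1.49748188e+00, -2.52334929e+01,
       -5.24771295e-02,  1.71829277e-02,  1.66716027e-04]), 'position': array([0.28334772, 0.66685527, 0.23978732]), 'eef_rot': array([-9.64997149e-05,  1.99506597e-01,  9.79896200e-01, -7.38626690e-04]), 'ft_force': array([-0.46228592,  0.53529834, -0.35878546]), 'torque': array([-0.00877718, -0.03087042,  0.01568826]), 'grasp_force': 0.0, 'opening': 0.09316424719149234}
scene 529.1410369461546 323.92544986940493 244.97706550729782 [[ 0.18345397  0.98300883  0.00618683]
 [ 0.78938921 -0.14356315 -0.59687042]
 [-0.58584069  0.11438207 -0.80231379]] [-0.08956133 -0.41158532  1.70068027]
top 573.9991677007783 317.9560151841626 238.5799508144193 [[ 0.01322062 -0.9999013  -0.00475373]
 [-0.99181851 -0.01250977 -0.12704151]
 [ 0.1269695   0.0063944  -0.99188601]] [7.49848898e-04 6.39953615e-01 1.57613417e+00]
wrist 383.1919675269598 317.6873835751336 241.53618557333454 [[ 0.39162197  0.92012485 -0.00158022]
 [ 0.88087319 -0.37441837  0.28960889]
 [ 0.26588467 -0.11480918 -0.95714377]] [-0.72197414 -0.03390173  0.39190127]
```

View pics/scene0.png

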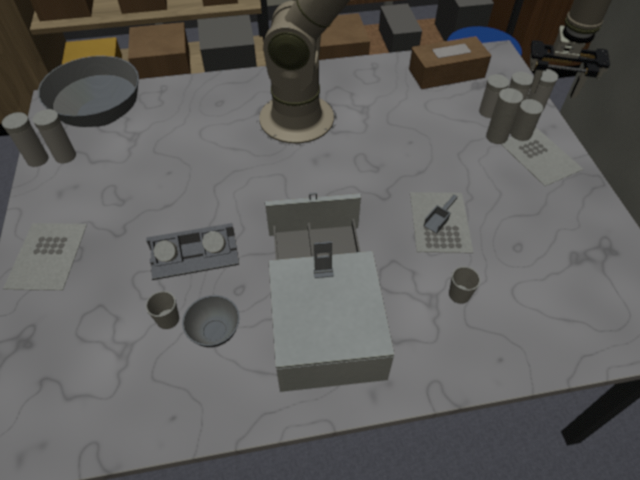

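View pics/top0.png

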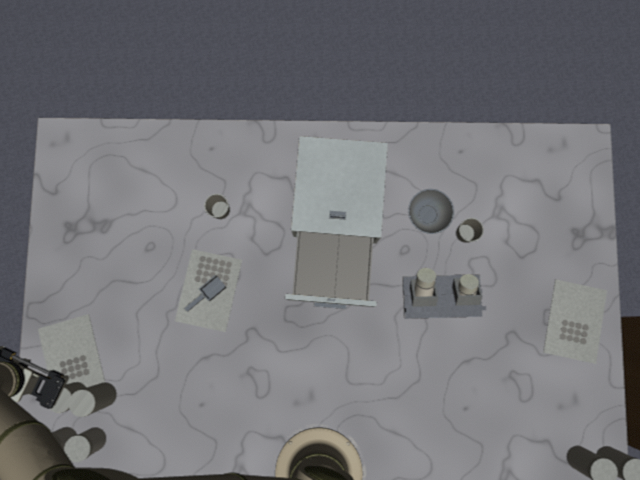

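The scene view looks back at the robot. In the top view the cabinet is at (340,190), the drawer front's edge runs (286..376, ~299), the hasp is at (337,214), the scoop at (208,293), and the rack at (442,297) with jars at (425,283) and (468,288). The left jar looks like the tall one. I'll take a zoomed crop.

```bash
cat > h.py <<'E'
import numpy as np,pickle,cv2
from workcell import bot
def ray(im,u,v):
    R,t=np.array(im["R"]),np.array(im["t"])
    return -R.T@t, R.T@np.array([(u-im["cx"])/im["fx"],(v-im["cy"])/im["fy"],1])
def onz(im,u,v,z):
    c,d=ray(im,u,v); return c+d*(z-c[2])/d[2]
def proj(im,X):
    p=np.array(im["R"])@np.array(X)+np.array(im["t"]); return np.array([im["cx"]+im["fx"]*p[0]/p[2],im["cy"]+im["fy"]*p[1]/p[2]])
def tri(im1,p1,im2,p2):
    c1,d1=ray(im1,*p1);c2,d2=ray(im2,*p2)
    s=np.linalg.lstsq(np.c_[d1,-d2],c2-c1,rcond=None)[0]
    a,b=c1+d1*s[0],c2+d2*s[1]; return (a+b)/2,np.linalg.norm(a-b)
E
python3 - <<'E'
import cv2
a=cv2.imread("pics/top0.png");b=cv2.imread("pics/scene0.png")
f=lambda i,x,y,w,h,s:cv2.convertScaleAbs(cv2.resize(i[y:y+h,x:x+w],None,fx=s,fy=s,interpolation=cv2.INTER_CUBIC),alpha=1.4)
cv2.imwrite("pics/c1.png",f(a,170,130,320,190,2.5))
cv2.imwrite("pics/c2.png",f(b,140,180,340,220,2.35))
E
```

```text
(no output)
```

View pics/c1.png

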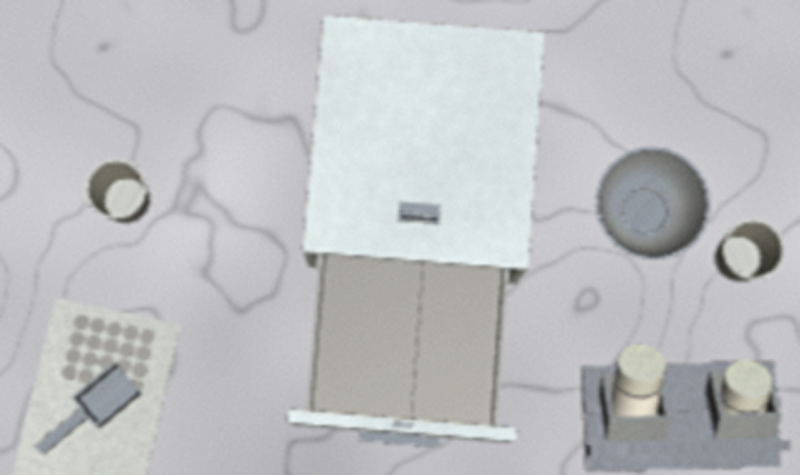

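View pics/c2.png

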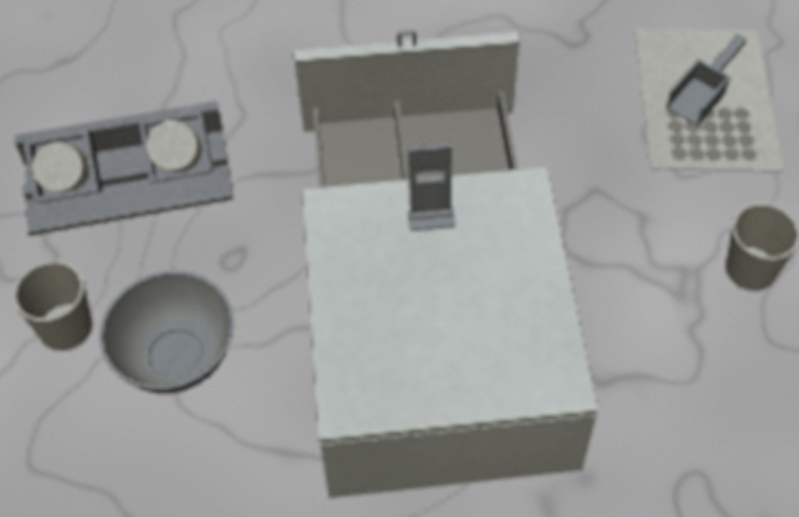

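The crops show the cabinet-top corners, the panel edge, the scoop pointing up-right, and the tall jar's cap at top (426,278) and scene (213,242). Measuring these now.

Run:
```python
from h import *
np.set_printoptions(precision=4,suppress=True)
d=pickle.load(open("d0.pkl","rb"));T=d["top"];S=d["scene"]
tp=lambda x,y:(170+x/2.5-.3,130+y/2.5-.3); sp=lambda x,y:(140+x/2.35-.3,180+y/2.35-.3)
print("cab top corners FL BL BR FR")
C=[onz(T,*tp(*p),.134) for p in((305,251),(323,16),(545,33),(528,268))]
for c in C:print(c)
Cs=[onz(S,*sp(*p),.134) for p in((548,170),(596,411),(322,437),(304,190))]
for c in Cs:print("s",c)
# panel outer lower edge + ends
for p in((289,422),(515,441)):print("panel outer T",onz(T,*tp(*p),.132))
for p in((519,37),(294,50)):print("panel outer S",onz(S,*sp(*p),.132))
print("hasp tip",tri(T,tp(419,204),S,sp(431,149)), "hinge S",onz(S,*sp(432,215),.138),"T",onz(T,*tp(419,220),.138))
print("tall cap",tri(T,tp(641,367),S,sp(172,146)),"short cap",tri(T,tp(747,382),S,sp(58,167)))
print("scoop T handle end",onz(T,*tp(43,446),.036),"pan end",onz(T,*tp(129,377),.036))
print("scoop S handle end",onz(S,*sp(740,39),.036),"pan rims",[onz(S,*sp(*p),.036) for p in ((697,62),(730,75),(695,123),(668,106))])
print("pan T",[onz(T,*tp(*p),.036) for p in ((118,364),(140,392),(105,426),(76,400))])
print("rack T z0?",[onz(T,*tp(*p),.0) for p in ((582,366),(587,470),(785,465))])
print("rack S front",[onz(S,*sp(*p),.0) for p in ((30,234),(232,200))])
```

```text
cab top corners FL BL BR FR
[0.6498 0.0785 0.134 ]
[0.9079 0.0639 0.134 ]
[ 0.8917 -0.1771  0.134 ]
[ 0.6346 -0.1585  0.134 ]
s [0.6582 0.082  0.134 ]
s [0.9135 0.0619 0.134 ]
s [ 0.8946 -0.1719  0.134 ]
s [ 0.6392 -0.1557  0.134 ]
panel outer T [0.4687 0.092  0.132 ]
panel outer T [ 0.4521 -0.145   0.132 ]
panel outer S [0.4813 0.0937 0.132 ]
panel outer S [ 0.457 -0.144  0.132]
hasp tip (array([ 0.6846, -0.0397,  0.232 ]), np.float64(0.0002849593377967602)) hinge S [ 0.6925 -0.0399  0.138 ] T [ 0.6841 -0.0423  0.138 ]
tall cap (array([ 0.5335, -0.2829,  0.0969]), np.float64(0.0020160121930010897)) short cap (array([ 0.5202, -0.4035,  0.0718]), np.float64(0.001267577721951651))
scoop T handle end [0.4407 0.3715 0.036 ] pan end [0.5187 0.2782 0.036 ]
scoop S handle end [0.4471 0.3723 0.036 ] pan rims [array([0.4721, 0.3119, 0.036 ]), array([0.4976, 0.343 , 0.036 ]), array([0.5573, 0.2822, 0.036 ]), array([0.5287, 0.2599, 0.036 ])]
pan T [array([0.5331, 0.2911, 0.036 ]), array([0.5021, 0.2653, 0.036 ]), array([0.4638, 0.3032, 0.036 ]), array([0.4922, 0.3367, 0.036 ])]
rack T z0? [array([ 0.5399, -0.2342,  0.    ]), array([ 0.422 , -0.2392,  0.    ]), array([ 0.4306, -0.4636,  0.    ])]
rack S front [array([ 0.5488, -0.449 ,  0.    ]), array([ 0.5434, -0.2331,  0.    ])]
```

```bash
cat >> h.py <<'E'
from scipy.spatial.transform import Rotation as Ro
np.set_printoptions(precision=4,suppress=True)
def tool(): 
    s=bot.sense();q=s["eef_rot"];return np.array(s["position"]),Ro.from_quat([*q[1:],q[0]]).as_matrix()
def down(yaw,tilt=0):
    "tool y at angle yaw in world, z down; tilt: rad, tool z swung toward -(horizontal of y x up)"
    y=np.array([np.cos(yaw),np.sin(yaw),0]);z=np.array([0,0,-1.]);z=Ro.from_rotvec(y*tilt).apply(z);return np.c_[np.cross(y,z),y,z]
def go(p,R,frm=None):
    p0,R0=frm or tool();sh=R0.T@(np.array(p)-p0)/.5;w=Ro.from_matrix(R0.T@R).as_rotvec()/(np.pi/2)
    print("shift",sh.round(4),"turn",w.round(4),"rows>=",max(np.linalg.norm(sh)*.5/.0417,np.linalg.norm(w)*90/7.16).round(1))
# cabinet frame
CY=-.068;CF=np.array([.645,-.0385,0]);RC=Ro.from_rotvec([0,0,CY]).as_matrix()
cab=lambda x,y,z:CF+RC@np.array([x,y,z])
E
python3 - <<'E'
from h import *
d=pickle.load(open("d0.pkl","rb"));W=d["wrist"];p,R=tool()
c,_=ray(W,W["cx"],W["cy"]);print("cam in tool",R.T@(c-p),"cam axes in tool\n",R.T@np.array(W["R"]).T)
sx=np.radians(-50.1);u=np.array([np.cos(sx),np.sin(sx),0])
g=np.array([.483,.325,0])-.018*u;print(g)
go([g[0],g[1],.22],down(np.radians(39.9)))
E
```

```text
cam in tool [ 0.0806 -0.0022 -0.1439] cam axes in tool
 [[-0.0007 -0.9572 -0.2895]
 [ 1.     -0.0005 -0.0005]
 [ 0.0003 -0.2895  0.9572]]
[0.4715 0.3388 0.    ]
shift [-0.6027 -0.4569  0.0405] turn [-0.0007  0.0003  0.3009] rows>= 9.1
```

Request:
jog_arm --moves '[{"tx": -0.6027,"ty": -0.4569,"tz": 0.0405,"wz": 0.3009},{"tx": -0.6027,"ty": -0.4569,"tz": 0.0405,"wz": 0.3009},{"tx": -0.6027,"ty": -0.4569,"tz": 0.0405,"wz": 0.3009},{"tx": -0.6027,"ty": -0.4569,"tz": 0.0405,"wz": 0.3009},{"tx": -0.6027,"ty": -0.4569,"tz": 0.0405,"wz": 0.3009},{"tx": -0.6027,"ty": -0.4569,"tz": 0.0405,"wz": 0.3009},{"tx": -0.6027,"ty": -0.4569,"tz": 0.0405,"wz": 0.3009},{"tx": -0.6027,"ty": -0.4569,"tz": 0.0405,"wz": 0.3009},{"tx": -0.6027,"ty": -0.4569,"tz": 0.0405,"wz": 0.3009},{"tx": -0.6027,"ty": -0.4569,"tz": 0.0405,"wz": 0.3009},{"tx": -0.6027,"ty": -0.4569,"tz": 0.0405,"wz": 0.3009},{"tx": -0.6027,"ty": -0.4569,"tz": 0.0405,"wz": 0.3009}]'

```text
schema error: expected keys tx, ty, tz, wx, wy, wz, grip
```

Run:
```python
from h import *
W=bot.get_image("wrist");cv2.imwrite("pics/w1.png",W["color"][:,:,::-1]);pickle.dump(W,open("w1.pkl","wb"))
print(tool(),bot.sense()["joints"],bot.sense()["clock"])
print("expect handle end,pan end",proj(W,[.4437,.3715,.036]),proj(W,[.5217,.2782,.036]))
```

```text
(array([0.2834, 0.667 , 0.2401]), array([[-0.9204,  0.391 , -0.0003],
       [ 0.391 ,  0.9204, -0.0009],
       [-0.0001, -0.001 , -1.    ]])) [-1.2457  0.5998 -0.0025  1.5998  0.0018  0.9429 -0.0798] 0.2
expect handle end,pan end [134.8265 443.6178] [101.5657 515.4793]
```

View pics/w1.png

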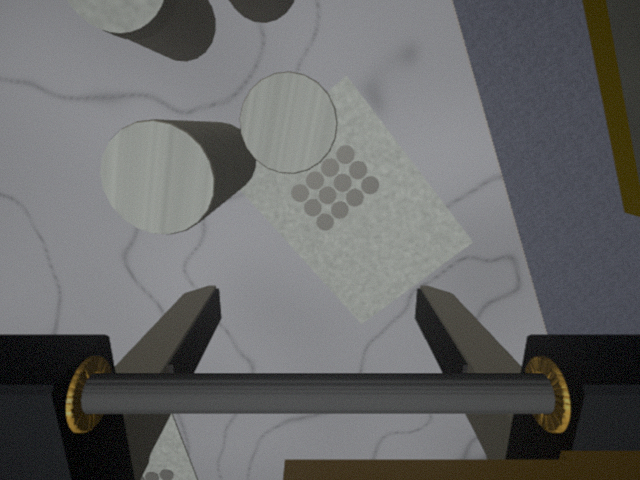

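The move was refused because every row needs all the keys, so this picture is from the start pose. It shows the tubes on the tool's +x side, away from my path.

Request:
jog_arm --moves '[{"tx": -0.6,"ty": -0.457,"tz": 0.04,"wx": 0,"wy": 0,"wz": 0.3,"grip": -1},{"tx": -0.6,"ty": -0.457,"tz": 0.04,"wx": 0,"wy": 0,"wz": 0.3,"grip": -1},{"tx": -0.6,"ty": -0.457,"tz": 0.04,"wx": 0,"wy": 0,"wz": 0.3,"grip": -1},{"tx": -0.6,"ty": -0.457,"tz": 0.04,"wx": 0,"wy": 0,"wz": 0.3,"grip": -1},{"tx": -0.6,"ty": -0.457,"tz": 0.04,"wx": 0,"wy": 0,"wz": 0.3,"grip": -1},{"tx": -0.6,"ty": -0.457,"tz": 0.04,"wx": 0,"wy": 0,"wz": 0.3,"grip": -1},{"tx": -0.6,"ty": -0.457,"tz": 0.04,"wx": 0,"wy": 0,"wz": 0.3,"grip": -1},{"tx": -0.6,"ty": -0.457,"tz": 0.04,"wx": 0,"wy": 0,"wz": 0.3,"grip": -1},{"tx": -0.6,"ty": -0.457,"tz": 0.04,"wx": 0,"wy": 0,"wz": 0.3,"grip": -1},{"tx": -0.6,"ty": -0.457,"tz": 0.04,"wx": 0,"wy": 0,"wz": 0.3,"grip": -1},{"tx": -0.6,"ty": -0.457,"tz": 0.04,"wx": 0,"wy": 0,"wz": 0.3,"grip": -1},{"tx": -0.6,"ty": -0.457,"tz": 0.04,"wx": 0,"wy": 0,"wz": 0.3,"grip": -1}]'

```text
clock: 1.2
position: [0.4702, 0.34, 0.2207]
eef_rot: [-0.0, 0.423, 0.906, 0.0]
ft_force: [-0.4, -0.1, -0.3]
opening: 0.093
grasp_force: 0.0
```

Run:
```python
from h import *
W=bot.get_image("wrist");cv2.imwrite("pics/w2.png",W["color"][:,:,::-1]);pickle.dump(W,open("w2.pkl","wb"))
print(tool()[0],bot.sense()["joints"])
print("expect handle end,pan end",proj(W,[.4437,.3715,.036]),proj(W,[.5217,.2782,.036]))
```

```text
[0.4697 0.3409 0.2206] [-0.8098  0.4514  0.1197  1.963  -0.0792  0.7313  0.056 ]
expect handle end,pan end [319.7971 172.9369] [319.5725 303.241 ]
```

View pics/w2.png

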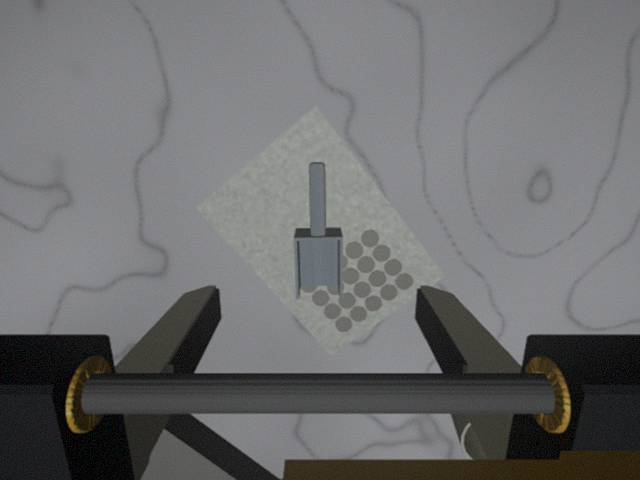

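The wrist view shows the scoop almost lined up with the tool: handle end (317,162), pan/handle junction (318,229), open end about (320,296).

Run:
```python
from h import *
W=pickle.load(open("w2.pkl","rb"))
# handle end, handle/pan junction, pan end at rim height; rotate about them
H=onz(W,317,162,.036);E=onz(W,319.5,297,.036);J=onz(W,318,233,.036)
print(H,J,E,np.linalg.norm(E-H),np.linalg.norm(J-H))
u=(E-H)/np.linalg.norm(E-H);a=np.arctan2(u[1],u[0]);print(np.degrees(a))
g=H+u*(.0625-.018);g[2]=.036;print(g);R=down(a+np.pi/2)
go([g[0],g[1],.09],R);go(g,R)
```

```text
[0.436 0.377 0.036] [0.4765 0.3299 0.036 ] [0.5175 0.2831 0.036 ] 0.12434841845700778 0.06211732074961405
-49.04589025382151
[0.4652 0.3434 0.036 ]
shift [ 0.0094 -0.0038  0.2613] turn [ 0.0002 -0.0005 -0.01  ] rows>= 3.1
shift [ 0.0094 -0.0038  0.3693] turn [ 0.0002 -0.0005 -0.01  ] rows>= 4.4
```

Request:
jog_arm --moves '[{"tx": 0.009,"ty": -0.004,"tz": 0.08,"wx": 0,"wy": 0,"wz": -0.01,"grip": -0.3},{"tx": 0.009,"ty": -0.004,"tz": 0.16,"wx": 0,"wy": 0,"wz": -0.01,"grip": -0.3},{"tx": 0.009,"ty": -0.004,"tz": 0.24,"wx": 0,"wy": 0,"wz": -0.01,"grip": -0.3},{"tx": 0.009,"ty": -0.004,"tz": 0.3,"wx": 0,"wy": 0,"wz": -0.01,"grip": -0.3},{"tx": 0.009,"ty": -0.004,"tz": 0.34,"wx": 0,"wy": 0,"wz": -0.01,"grip": -0.3},{"tx": 0.009,"ty": -0.004,"tz": 0.369,"wx": 0,"wy": 0,"wz": -0.01,"grip": -0.3},{"tx": 0.009,"ty": -0.004,"tz": 0.369,"wx": 0,"wy": 0,"wz": -0.01,"grip": -0.3}]'

```text
clock: 1.83
position: [0.4634, 0.343, 0.033]
eef_rot: [-0.001, 0.414, 0.91, -0.002]
ft_force: [-0.8, 0.1, 0.3]
opening: 0.0609
grasp_force: 0.0
```

Request:
jog_arm --moves '[{"tx": 0,"ty": 0,"tz": 0,"wx": 0,"wy": 0,"wz": 0,"grip": 1},{"tx": 0,"ty": 0,"tz": 0,"wx": 0,"wy": 0,"wz": 0,"grip": 1},{"tx": 0,"ty": 0,"tz": 0,"wx": 0,"wy": 0,"wz": 0,"grip": 1},{"tx": 0,"ty": 0,"tz": 0,"wx": 0,"wy": 0,"wz": 0,"grip": 1},{"tx": 0,"ty": 0,"tz": 0,"wx": 0,"wy": 0,"wz": 0,"grip": 1},{"tx": 0,"ty": 0,"tz": 0,"wx": 0,"wy": 0,"wz": 0,"grip": 1},{"tx": 0,"ty": 0,"tz": 0,"wx": 0,"wy": 0,"wz": 0,"grip": 1},{"tx": 0,"ty": 0,"tz": 0,"wx": 0,"wy": 0,"wz": 0,"grip": 1}]' --newtons 30

```text
clock: 2.5
position: [0.466, 0.3419, 0.0364]
eef_rot: [0.0, 0.416, 0.909, 0.0]
ft_force: [-0.4, 0.5, 2.2]
opening: 0.0137
grasp_force: 29.8
```

Run:
```python
from h import *
p,R=tool();q=p+[0,0,.19];print("up: tz",-.19/.5)
go([*cab(-.083,-.0585,0)[:2],.25],down(np.pi/2+CY),(q,R))
print(cab(-.083,-.0585,0))
```

```text
up: tz -0.38
shift [-0.7757 -0.4274 -0.0474] turn [ 0.0004  0.0001 -0.5026] rows>= 10.6
[ 0.5582 -0.0912  0.    ]
```

Request:
jog_arm --moves '[{"tx": 0,"ty": 0,"tz": -0.03,"wx": 0,"wy": 0,"wz": 0,"grip": 1},{"tx": 0,"ty": 0,"tz": -0.1,"wx": 0,"wy": 0,"wz": 0,"grip": 1},{"tx": 0,"ty": 0,"tz": -0.17,"wx": 0,"wy": 0,"wz": 0,"grip": 1},{"tx": 0,"ty": 0,"tz": -0.24,"wx": 0,"wy": 0,"wz": 0,"grip": 1},{"tx": 0,"ty": 0,"tz": -0.3,"wx": 0,"wy": 0,"wz": 0,"grip": 1},{"tx": 0,"ty": 0,"tz": -0.35,"wx": 0,"wy": 0,"wz": 0,"grip": 1},{"tx": 0,"ty": 0,"tz": -0.38,"wx": 0,"wy": 0,"wz": 0,"grip": 1},{"tx": 0,"ty": 0,"tz": -0.38,"wx": 0,"wy": 0,"wz": 0,"grip": 1}]'

```text
clock: 3.17
position: [0.467, 0.3425, 0.2295]
eef_rot: [0.001, 0.416, 0.909, 0.002]
ft_force: [-0.5, 1.4, -1.0]
opening: 0.0137
grasp_force: 29.8
```

Request:
jog_arm --moves '[{"tx": -0.06,"ty": -0.035,"tz": -0.05,"wx": 0,"wy": 0,"wz": -0.05,"grip": 1},{"tx": -0.13,"ty": -0.07,"tz": -0.05,"wx": 0,"wy": 0,"wz": -0.1,"grip": 1},{"tx": -0.2,"ty": -0.11,"tz": -0.05,"wx": 0,"wy": 0,"wz": -0.15,"grip": 1},{"tx": -0.27,"ty": -0.15,"tz": -0.05,"wx": 0,"wy": 0,"wz": -0.2,"grip": 1},{"tx": -0.34,"ty": -0.19,"tz": -0.05,"wx": 0,"wy": 0,"wz": -0.25,"grip": 1},{"tx": -0.41,"ty": -0.23,"tz": -0.05,"wx": 0,"wy": 0,"wz": -0.3,"grip": 1},{"tx": -0.48,"ty": -0.27,"tz": -0.05,"wx": 0,"wy": 0,"wz": -0.35,"grip": 1},{"tx": -0.55,"ty": -0.31,"tz": -0.05,"wx": 0,"wy": 0,"wz": -0.4,"grip": 1},{"tx": -0.62,"ty": -0.35,"tz": -0.05,"wx": 0,"wy": 0,"wz": -0.45,"grip": 1},{"tx": -0.69,"ty": -0.39,"tz": -0.05,"wx": 0,"wy": 0,"wz": -0.5,"grip": 1},{"tx": -0.75,"ty": -0.415,"tz": -0.05,"wx": 0,"wy": 0,"wz": -0.503,"grip": 1},{"tx": -0.776,"ty": -0.427,"tz": -0.05,"wx": 0,"wy": 0,"wz": -0.503,"grip": 1}]'

```text
clock: 4.17
position: [0.5583, -0.0968, 0.2498]
eef_rot: [-0.001, 0.036, 0.999, -0.001]
ft_force: [1.2, -0.1, -1.3]
opening: 0.0137
grasp_force: 29.8
```

Run:
```python
from h import *
W=bot.get_image("wrist");cv2.imwrite("pics/w3.png",W["color"][:,:,::-1]);pickle.dump(W,open("w3.pkl","wb"))
print(tool(),bot.sense()["joints"])
for n,c in (("panel outer top L,R",[(-.1805,.12,.132),(-.1805,-.12,.132)]),("floor divider",[(-.1665,-.011,.05),(0,-.0135,.05)])):print(n,[proj(W,cab(*k)) for k in c])
```

```text
(array([ 0.5586, -0.0979,  0.2497]), array([[-0.9973,  0.0739, -0.0011],
       [ 0.0739,  0.9973, -0.0021],
       [ 0.001 , -0.0022, -1.    ]])) [ 0.0815  0.3996 -0.0129  1.9556  0.0102  0.7874  1.5593]
panel outer top L,R [array([608.2791,  97.447 ]), array([233.6139,  99.3043])]
floor divider [array([382.1656, 122.4975]), array([372.1621, 300.0633])]
```

View pics/w3.png

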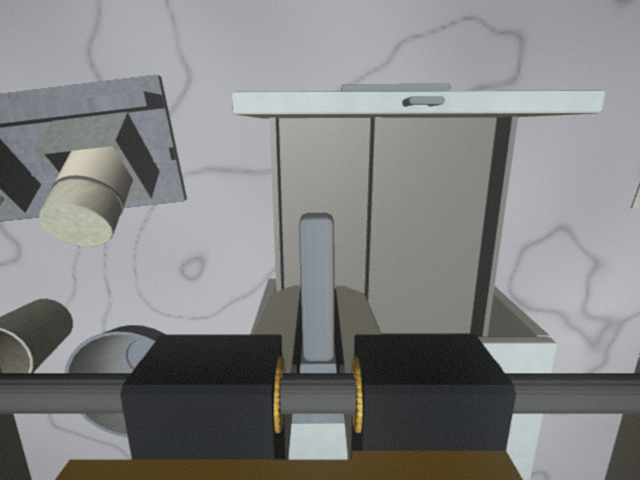

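The wrist view shows the panel's outer top edge at (232,93)–(604,91), the divider from (373,118) to (366,292), the narrow bay's wall at (277,118), and the staple at about (424,101). The scoop is held straight.

Run:
```python
from h import *
W=pickle.load(open("w3.pkl","rb"))
L=onz(W,604,91.5,.132);Rr=onz(W,232.5,93.5,.132);m=(L+Rr)/2;v=L-Rr
print("panel",L,Rr,"mid",m,"width",np.linalg.norm(v),"yaw",np.arctan2(-v[0],v[1]))
A=onz(W,373.3,118,.05);B=onz(W,367,292,.05);print("div",A,B,"yaw",np.arctan2((B-A)[1],(B-A)[0]))
print("in cab frame: panel",RC.T@(m-CF),"div",RC.T@(A-CF),RC.T@(B-CF))
S=onz(W,424,101,.152);print("staple",RC.T@(S-CF))
i=[onz(W,604,115,.132),onz(W,232,117,.132)];print("inner edge",[RC.T@(k-CF) for k in i])
for p in((279,120),(275,285)):print("right wall",RC.T@(onz(W,*p,.05)-CF))
for p in((498,118),(470,330)):print("left wall inner?",RC.T@(onz(W,*p,.05)-CF))
p,R=tool();print("tool in cab",RC.T@(p-CF))
```

```text
panel [0.4693 0.0903 0.132 ] [ 0.4533 -0.1462  0.132 ] mid [ 0.4613 -0.028   0.132 ] width 0.2369915046318219 yaw -0.06764498834330225
div [ 0.4739 -0.0456  0.05  ] [ 0.6351 -0.0567  0.05  ] yaw -0.06873283227774397
in cab frame: panel [-0.184 -0.002  0.132] div [-0.1702 -0.0187  0.05  ] [-0.0086 -0.0188  0.05  ]
staple [-0.1777 -0.0029  0.152 ]
inner edge [array([-0.1698,  0.1195,  0.132 ]), array([-0.1697, -0.1218,  0.132 ])]
right wall [-0.1689 -0.0993  0.05  ]
right wall [-0.0163 -0.1083  0.05  ]
left wall inner? [-0.1697  0.0877  0.05  ]
left wall inner? [0.0333 0.0861 0.05  ]
tool in cab [-0.0822 -0.0651  0.2497]
```

```bash
sed -i 's/^CY=.*/CY=-.068;RC=Ro.from_rotvec([0,0,CY]).as_matrix();CF=np.array([.645,-.0385,0])+RC@np.array([0,-.002,0])/' h.py
python3 - <<'E'
from h import *
R=down(np.pi/2+CY)
go(cab(-.085,-.0585,.25),R);go(cab(-.085,-.0585,.0555),R)
E
```

```text
shift [ 0.0057  0.0091 -0.0006] turn [-0.0014 -0.0006 -0.0038] rows>= 0.1
shift [0.0053 0.01   0.3884] turn [-0.0014 -0.0006 -0.0038] rows>= 4.7
```

Request:
jog_arm --moves '[{"tx": 0.0055,"ty": 0.01,"tz": 0.1,"wx": -0.001,"wy": 0,"wz": -0.004,"grip": 1},{"tx": 0.0055,"ty": 0.01,"tz": 0.18,"wx": -0.001,"wy": 0,"wz": -0.004,"grip": 1},{"tx": 0.0055,"ty": 0.01,"tz": 0.2,"wx": -0.001,"wy": 0,"wz": -0.004,"grip": 1},{"tx": 0.0055,"ty": 0.01,"tz": 0.2,"wx": -0.001,"wy": 0,"wz": -0.004,"grip": 1},{"tx": 0.0055,"ty": 0.01,"tz": 0.2,"wx": -0.001,"wy": 0,"wz": -0.004,"grip": 1}]'

```text
clock: 4.63
position: [0.555, -0.0856, 0.1498]
eef_rot: [-0.002, 0.03, 1.0, 0.001]
ft_force: [0.0, -0.2, -0.5]
opening: 0.0138
grasp_force: 29.8
```

Run:
```python
from h import *
p,R=tool();print(p,RC.T@(p-CF));go(cab(-.085,-.0585,.0555),down(np.pi/2+CY))
```

```text
[ 0.555  -0.0856  0.1498] [-0.0865 -0.0511  0.1498]
shift [-0.0036 -0.0151  0.1887] turn [ 0.0012 -0.0022  0.0047] rows>= 2.3
```

Request:
jog_arm --moves '[{"tx": 0,"ty": 0,"tz": 0,"wx": 0,"wy": 0,"wz": 0,"grip": 1},{"tx": 0,"ty": 0,"tz": 0,"wx": 0,"wy": 0,"wz": 0,"grip": 1},{"tx": 0,"ty": 0,"tz": 0,"wx": 0,"wy": 0,"wz": 0,"grip": 1},{"tx": 0,"ty": 0,"tz": 0,"wx": 0,"wy": 0,"wz": 0,"grip": 1},{"tx": 0,"ty": 0,"tz": 0,"wx": 0,"wy": 0,"wz": 0,"grip": 1}]'

```text
clock: 5.05
position: [0.5563, -0.0862, 0.152]
eef_rot: [0.001, 0.031, 1.0, 0.001]
ft_force: [-0.2, 0.2, -0.8]
opening: 0.0136
grasp_force: 29.8
```

Run:
```python
from h import *
p,R=tool();print(p,RC.T@(p-CF),bot.sense()["qd"]);go(cab(-.085,-.0585,.0555),down(np.pi/2+CY))
```

```text
[ 0.5563 -0.0862  0.152 ] [-0.0852 -0.0516  0.152 ] [ 0.0003  0.0065  0.0001  0.0013  0.0005 -0.001   0.    ]
shift [-0.0001 -0.0141  0.193 ] turn [0.001  0.001  0.0044] rows>= 2.3
```

Request:
jog_arm --moves '[{"tx": 0,"ty": -0.014,"tz": 0.02,"wx": 0.001,"wy": 0.001,"wz": 0.004,"grip": 1},{"tx": 0,"ty": -0.014,"tz": 0.06,"wx": 0.001,"wy": 0.001,"wz": 0.004,"grip": 1},{"tx": 0,"ty": -0.014,"tz": 0.1,"wx": 0.001,"wy": 0.001,"wz": 0.004,"grip": 1},{"tx": 0,"ty": -0.014,"tz": 0.13,"wx": 0.001,"wy": 0.001,"wz": 0.004,"grip": 1},{"tx": 0,"ty": -0.014,"tz": 0.155,"wx": 0.001,"wy": 0.001,"wz": 0.004,"grip": 1},{"tx": 0,"ty": -0.014,"tz": 0.17,"wx": 0.001,"wy": 0.001,"wz": 0.004,"grip": 1},{"tx": 0,"ty": -0.014,"tz": 0.18,"wx": 0.001,"wy": 0.001,"wz": 0.004,"grip": 1},{"tx": 0,"ty": -0.014,"tz": 0.187,"wx": 0.001,"wy": 0.001,"wz": 0.004,"grip": 1},{"tx": 0,"ty": -0.014,"tz": 0.192,"wx": 0.001,"wy": 0.001,"wz": 0.004,"grip": 1},{"tx": 0,"ty": -0.014,"tz": 0.194,"wx": 0.001,"wy": 0.001,"wz": 0.004,"grip": 1},{"tx": 0,"ty": -0.014,"tz": 0.194,"wx": 0.001,"wy": 0.001,"wz": 0.004,"grip": 1},{"tx": 0,"ty": -0.014,"tz": 0.194,"wx": 0.001,"wy": 0.001,"wz": 0.004,"grip": 1}]'

```text
clock: 6.05
position: [0.5559, -0.093, 0.0546]
eef_rot: [-0.0, 0.034, 0.999, -0.0]
ft_force: [0.2, -0.4, -1.4]
opening: 0.0135
grasp_force: 29.8
```

Request:
jog_arm --moves '[{"tx": 0,"ty": 0,"tz": 0.002,"wx": 0,"wy": 0,"wz": 0,"grip": 1},{"tx": 0,"ty": 0,"tz": 0.002,"wx": 0,"wy": 0,"wz": 0,"grip": 1},{"tx": 0,"ty": 0,"tz": 0.002,"wx": 0,"wy": 0,"wz": 0,"grip": 1},{"tx": 0,"ty": 0,"tz": 0.002,"wx": 0,"wy": 0,"wz": 0,"grip": 0.3},{"tx": 0,"ty": 0,"tz": 0.002,"wx": 0,"wy": 0,"wz": 0,"grip": 0.3},{"tx": 0,"ty": 0,"tz": 0.002,"wx": 0,"wy": 0,"wz": 0,"grip": 0.3},{"tx": 0,"ty": 0,"tz": 0.002,"wx": 0,"wy": 0,"wz": 0,"grip": 0.3}]'

```text
clock: 6.63
position: [0.5556, -0.0929, 0.0531]
eef_rot: [-0.001, 0.034, 0.999, 0.0]
ft_force: [-0.0, 0.4, -0.2]
opening: 0.031
grasp_force: 0.0
```

Request:
jog_arm --moves '[{"tx": 0,"ty": 0,"tz": -0.02,"wx": 0,"wy": 0,"wz": 0,"grip": 0.3},{"tx": 0,"ty": 0,"tz": -0.06,"wx": 0,"wy": 0,"wz": 0,"grip": 0.3},{"tx": 0,"ty": 0,"tz": -0.14,"wx": 0,"wy": 0,"wz": 0,"grip": 0.3},{"tx": 0,"ty": 0,"tz": -0.22,"wx": 0,"wy": 0,"wz": 0,"grip": 0.3},{"tx": 0,"ty": 0,"tz": -0.3,"wx": 0,"wy": 0,"wz": 0,"grip": 0.3},{"tx": 0,"ty": 0,"tz": -0.36,"wx": 0,"wy": 0,"wz": 0,"grip": 0.3},{"tx": 0,"ty": 0,"tz": -0.4,"wx": 0,"wy": 0,"wz": 0,"grip": 0.3},{"tx": 0,"ty": 0,"tz": -0.4,"wx": 0,"wy": 0,"wz": 0,"grip": -0.6},{"tx": 0,"ty": 0,"tz": -0.4,"wx": 0,"wy": 0,"wz": 0,"grip": -0.6},{"tx": 0,"ty": 0,"tz": -0.4,"wx": 0,"wy": 0,"wz": 0,"grip": -0.6}]'

```text
clock: 7.47
position: [0.5553, -0.0929, 0.2529]
eef_rot: [-0.001, 0.034, 0.999, 0.0]
ft_force: [0.6, 0.1, -0.8]
opening: 0.0481
grasp_force: 0.0
```

Run:
```python
from h import *
W=bot.get_image("wrist");T=bot.get_image("top");S=bot.get_image("scene");pickle.dump(dict(W=W,T=T,S=S),open("d4.pkl","wb"))
f=lambda i,x,y,w,h:cv2.resize(i["color"][y:y+h,x:x+w,::-1],(400,300),interpolation=cv2.INTER_CUBIC)
cv2.imwrite("pics/w4.png",cv2.convertScaleAbs(np.vstack([np.hstack([f(W,0,0,640,480),f(S,240,180,120,90)]),np.hstack([f(S,140,215,120,90),f(T,390,245,120,90)])]),alpha=1.2))
p,R=tool();print(p)
```

```text
[ 0.5552 -0.0929  0.2519]
```

View pics/w4.png

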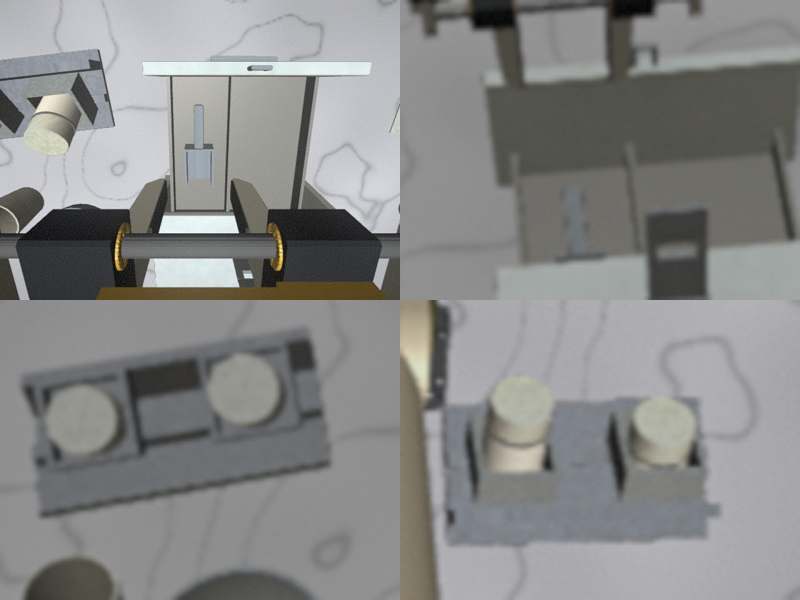

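Wrist view (top left): the scoop lies flat and right way up in the narrow bay. The tall jar's cap is at about (75,221) in wrist pixels, (426,275.6) in top and (213.2,241.5) in scene. Next I work out the cap position and the tilted grasp.

Run:
```python
from h import *
d=pickle.load(open("d4.pkl","rb"));T,S,W=d["T"],d["S"],d["W"]
rs=[ray(T,426,276),ray(S,213.2,241.5),ray(W,75,220)]
A=[];b=[]
for c,v in rs:
    v=v/np.linalg.norm(v);P=np.eye(3)-np.outer(v,v);A.append(P);b.append(P@c)
X=np.linalg.lstsq(np.vstack(A),np.hstack(b),rcond=None)[0];print("cap",X,[np.linalg.norm(P@X-q) for P,q in zip(A,b)])
for n,i,p in(("TS",(T,(426,276)),(S,(213.2,241.5))),("TW",(T,(426,276)),(W,(75,220))),("SW",(S,(213.2,241.5)),(W,(75,220)))):print(n,tri(*i,*p))
```

```text
cap [ 0.5338 -0.2831  0.101 ] [np.float64(0.0007080504797265482), np.float64(0.0029621256819195806), np.float64(0.0034533274337015547)]
TS (array([ 0.5347, -0.282 ,  0.0995]), np.float64(0.002367202207666117))
TW (array([ 0.5326, -0.2823,  0.1067]), np.float64(0.003265811921861222))
SW (array([ 0.5333, -0.2834,  0.1006]), np.float64(0.006371156630811679))
```

```bash
cat >> h.py <<'E'
a=np.array([np.sin(.61)*np.cos(.037),np.sin(.61)*np.sin(.037),np.cos(.61)]);cap=np.array([.534,-.283,.100])
RJ=down(np.pi/2+.037,.61)
E
python3 - <<'E'
from h import *
print(a,RJ[:,2]);go(cap+.12*a,RJ)
E
```

```text
[0.5725 0.0212 0.8196] [-0.5725 -0.0212 -0.8196]
shift [-0.1203 -0.368   0.1067] turn [ 0.0203  0.3855 -0.0641] rows>= 4.9
```

Request:
jog_arm --moves '[{"tx": 0,"ty": -0.08,"tz": 0,"wx": 0,"wy": 0,"wz": 0,"grip": -1},{"tx": 0,"ty": -0.16,"tz": 0,"wx": 0,"wy": 0,"wz": 0,"grip": -1},{"tx": -0.03,"ty": -0.24,"tz": 0,"wx": 0.005,"wy": 0.06,"wz": -0.01,"grip": -1},{"tx": -0.06,"ty": -0.3,"tz": 0.02,"wx": 0.01,"wy": 0.12,"wz": -0.02,"grip": -1},{"tx": -0.08,"ty": -0.34,"tz": 0.04,"wx": 0.013,"wy": 0.18,"wz": -0.03,"grip": -1},{"tx": -0.1,"ty": -0.36,"tz": 0.06,"wx": 0.016,"wy": 0.24,"wz": -0.04,"grip": -1},{"tx": -0.12,"ty": -0.368,"tz": 0.08,"wx": 0.018,"wy": 0.3,"wz": -0.05,"grip": -1},{"tx": -0.12,"ty": -0.368,"tz": 0.107,"wx": 0.02,"wy": 0.35,"wz": -0.06,"grip": -1},{"tx": -0.12,"ty": -0.368,"tz": 0.107,"wx": 0.02,"wy": 0.385,"wz": -0.064,"grip": -1},{"tx": -0.12,"ty": -0.368,"tz": 0.107,"wx": 0.02,"wy": 0.385,"wz": -0.064,"grip": -1},{"tx": -0.12,"ty": -0.368,"tz": 0.107,"wx": 0.02,"wy": 0.385,"wz": -0.064,"grip": -1},{"tx": -0.12,"ty": -0.368,"tz": 0.107,"wx": 0.02,"wy": 0.385,"wz": -0.064,"grip": -1}]'

```text
clock: 8.62
position: [0.603, -0.2809, 0.1995]
eef_rot: [-0.298, -0.017, 0.954, -0.006]
ft_force: [0.0, -0.9, 0.2]
opening: 0.093
grasp_force: 0.0
```

Run:
```python
from h import *
p,R=tool();print(p,R[:,2],bot.sense()["joints"])
W=bot.get_image("wrist");cv2.imwrite("pics/w5.png",W["color"][:,:,::-1]);pickle.dump(W,open("w5.pkl","wb"))
y=RJ[:,1];x=RJ[:,0];print("expected cap ctr, +-y rims, +-x rims",proj(W,cap),[proj(W,cap+k).round(1) for k in(y*.0255,-y*.0255,x*.0255,-x*.0255)])
go(cap-.021*a,RJ)
```

```text
[ 0.603  -0.2809  0.1995] [-0.5688 -0.0207 -0.8222] [0.2309 0.8223 0.0718 1.393  0.1342 1.5056 1.8532]
expected cap ctr, +-y rims, +-x rims [321.1253 243.1481] [array([356.4, 243.1]), array([285.8, 243.2]), array([321.2, 208.5]), array([321.1, 276. ])]
shift [-0.0003  0.0013  0.2855] turn [ 0.0001  0.0034 -0.001 ] rows>= 3.4
```

View pics/w5.png

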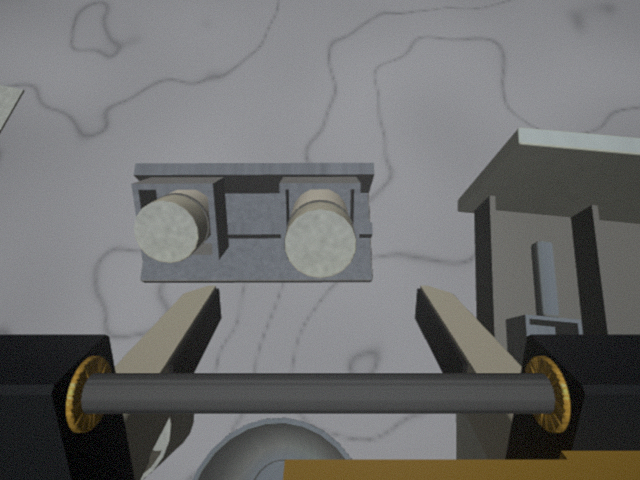

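The tall cap is centred at (320,239), radius 35 px, against the predicted (321,243). That agrees within 3 mm, so I'll descend along the axis and close.

Request:
jog_arm --moves '[{"tx": 0.004,"ty": 0,"tz": 0.06,"wx": 0,"wy": 0.003,"wz": 0,"grip": -1},{"tx": 0.004,"ty": 0,"tz": 0.12,"wx": 0,"wy": 0.003,"wz": 0,"grip": -1},{"tx": 0.004,"ty": 0,"tz": 0.17,"wx": 0,"wy": 0.003,"wz": 0,"grip": -1},{"tx": 0.004,"ty": 0,"tz": 0.21,"wx": 0,"wy": 0.003,"wz": 0,"grip": -1},{"tx": 0.004,"ty": 0,"tz": 0.25,"wx": 0,"wy": 0.003,"wz": 0,"grip": -1},{"tx": 0.004,"ty": 0,"tz": 0.275,"wx": 0,"wy": 0.003,"wz": 0,"grip": -1},{"tx": 0.004,"ty": 0,"tz": 0.285,"wx": 0,"wy": 0.003,"wz": 0,"grip": -1},{"tx": 0.004,"ty": 0,"tz": 0.285,"wx": 0,"wy": 0.003,"wz": 0,"grip": -1},{"tx": 0.004,"ty": 0,"tz": 0.285,"wx": 0,"wy": 0.003,"wz": 0,"grip": -1}]'

```text
clock: 9.42
position: [0.5211, -0.2839, 0.0848]
eef_rot: [-0.3, -0.017, 0.954, -0.006]
ft_force: [-0.7, -0.2, 0.6]
opening: 0.0928
grasp_force: 0.0
```

Request:
jog_arm --moves '[{"tx": 0,"ty": 0,"tz": 0,"wx": 0,"wy": 0,"wz": 0,"grip": 1},{"tx": 0,"ty": 0,"tz": 0,"wx": 0,"wy": 0,"wz": 0,"grip": 1},{"tx": 0,"ty": 0,"tz": 0,"wx": 0,"wy": 0,"wz": 0,"grip": 1},{"tx": 0,"ty": 0,"tz": 0,"wx": 0,"wy": 0,"wz": 0,"grip": 1},{"tx": 0,"ty": 0,"tz": 0,"wx": 0,"wy": 0,"wz": 0,"grip": 1},{"tx": 0,"ty": 0,"tz": 0,"wx": 0,"wy": 0,"wz": 0,"grip": 1},{"tx": 0,"ty": 0,"tz": 0,"wx": 0,"wy": 0,"wz": 0,"grip": 1},{"tx": 0,"ty": 0,"tz": 0,"wx": 0,"wy": 0,"wz": 0,"grip": 1}]' --newtons 25

```text
clock: 10.08
position: [0.5205, -0.2835, 0.0836]
eef_rot: [-0.301, -0.017, 0.953, -0.005]
ft_force: [-0.1, -0.6, 1.3]
opening: 0.0517
grasp_force: 25.0
```

Request:
jog_arm --moves '[{"tx": 0,"ty": 0,"tz": -0.02,"wx": 0,"wy": 0,"wz": 0,"grip": 1},{"tx": 0,"ty": 0,"tz": -0.06,"wx": 0,"wy": 0,"wz": 0,"grip": 1},{"tx": 0,"ty": 0,"tz": -0.11,"wx": 0,"wy": 0,"wz": 0,"grip": 1},{"tx": 0,"ty": 0,"tz": -0.17,"wx": 0,"wy": 0,"wz": 0,"grip": 1},{"tx": 0,"ty": 0,"tz": -0.23,"wx": 0,"wy": 0,"wz": 0,"grip": 1},{"tx": 0,"ty": 0,"tz": -0.29,"wx": 0,"wy": 0,"wz": 0,"grip": 1},{"tx": 0,"ty": 0,"tz": -0.34,"wx": 0,"wy": 0,"wz": 0,"grip": 1},{"tx": 0,"ty": 0,"tz": -0.37,"wx": 0,"wy": 0,"wz": 0,"grip": 1},{"tx": 0,"ty": 0,"tz": -0.38,"wx": 0,"wy": 0,"wz": 0,"grip": 1},{"tx": 0,"ty": 0,"tz": -0.38,"wx": 0,"wy": 0,"wz": 0,"grip": 1},{"tx": 0,"ty": 0,"tz": -0.38,"wx": 0,"wy": 0,"wz": 0,"grip": 1}]'

```text
clock: 11.0
position: [0.6289, -0.2796, 0.2386]
eef_rot: [-0.301, -0.017, 0.953, -0.005]
ft_force: [-0.3, -0.4, -1.1]
opening: 0.0513
grasp_force: 25.0
```

Run:
```python
from h import *
p,R=tool();print(p,bot.sense()["opening"])
Rd=down(np.pi/2+CY)
go([.54,-.27,.29],Rd)
go(cab(-.105,.045,.29),Rd,(np.array([.54,-.27,.29]),Rd))
```

```text
[ 0.6289 -0.2796  0.2386] 0.05128515558444542
shift [0.204  0.0256 0.0176] turn [-0.0201 -0.3896  0.0645] rows>= 5.0
shift [0.0319 0.5622 0.    ] turn [0. 0. 0.] rows>= 6.8
```

Request:
jog_arm --moves '[{"tx": 0.04,"ty": 0.005,"tz": -0.03,"wx": -0.003,"wy": -0.06,"wz": 0.01,"grip": 1},{"tx": 0.08,"ty": 0.01,"tz": -0.03,"wx": -0.006,"wy": -0.12,"wz": 0.02,"grip": 1},{"tx": 0.12,"ty": 0.015,"tz": -0.02,"wx": -0.01,"wy": -0.18,"wz": 0.03,"grip": 1},{"tx": 0.16,"ty": 0.02,"tz": -0.01,"wx": -0.013,"wy": -0.24,"wz": 0.04,"grip": 1},{"tx": 0.19,"ty": 0.0256,"tz": 0.01,"wx": -0.016,"wy": -0.3,"wz": 0.05,"grip": 1},{"tx": 0.204,"ty": 0.0256,"tz": 0.0176,"wx": -0.018,"wy": -0.35,"wz": 0.06,"grip": 1},{"tx": 0.204,"ty": 0.0256,"tz": 0.0176,"wx": -0.02,"wy": -0.38,"wz": 0.064,"grip": 1},{"tx": 0.204,"ty": 0.0256,"tz": 0.0176,"wx": -0.02,"wy": -0.39,"wz": 0.0645,"grip": 1},{"tx": 0.204,"ty": 0.0256,"tz": 0.0176,"wx": -0.02,"wy": -0.39,"wz": 0.0645,"grip": 1},{"tx": 0.204,"ty": 0.0256,"tz": 0.0176,"wx": -0.02,"wy": -0.39,"wz": 0.0645,"grip": 1}]'

```text
clock: 11.83
position: [0.5404, -0.2699, 0.29]
eef_rot: [-0.0, 0.034, 0.999, 0.0]
ft_force: [-0.1, 0.4, -0.7]
opening: 0.0515
grasp_force: 25.0
```

Request:
jog_arm --moves '[{"tx": 0,"ty": 0.03,"tz": 0,"wx": 0,"wy": 0,"wz": 0,"grip": 1},{"tx": 0,"ty": 0.09,"tz": 0,"wx": 0,"wy": 0,"wz": 0,"grip": 1},{"tx": 0.01,"ty": 0.16,"tz": 0,"wx": 0,"wy": 0,"wz": 0,"grip": 1},{"tx": 0.02,"ty": 0.23,"tz": 0,"wx": 0,"wy": 0,"wz": 0,"grip": 1},{"tx": 0.032,"ty": 0.3,"tz": 0,"wx": 0,"wy": 0,"wz": 0,"grip": 1},{"tx": 0.032,"ty": 0.37,"tz": 0,"wx": 0,"wy": 0,"wz": 0,"grip": 1},{"tx": 0.032,"ty": 0.44,"tz": 0,"wx": 0,"wy": 0,"wz": 0,"grip": 1},{"tx": 0.032,"ty": 0.5,"tz": 0,"wx": 0,"wy": 0,"wz": 0,"grip": 1},{"tx": 0.032,"ty": 0.54,"tz": 0,"wx": 0,"wy": 0,"wz": 0,"grip": 1},{"tx": 0.032,"ty": 0.56,"tz": 0,"wx": 0,"wy": 0,"wz": 0,"grip": 1},{"tx": 0.032,"ty": 0.56,"tz": 0,"wx": 0,"wy": 0,"wz": 0,"grip": 1},{"tx": 0.032,"ty": 0.56,"tz": 0,"wx": 0,"wy": 0,"wz": 0,"grip": 1}]'

```text
clock: 12.83
position: [0.5438, 0.01, 0.2898]
eef_rot: [0.0, 0.034, 0.999, -0.001]
ft_force: [0.3, -0.1, -1.3]
opening: 0.0516
grasp_force: 25.0
```

Run:
```python
from h import *
p,R=tool();print(p,RC.T@(p-CF),R[:,2],bot.sense()["joints"],bot.sense()["clock"])
go(cab(-.105,.045,.11),down(np.pi/2+CY))
```

```text
[0.5438 0.01   0.2898] [-0.1043  0.0435  0.2898] [ 0.0001 -0.0013 -1.    ] [-0.0824  0.3261 -0.0543  1.9571  0.0246  0.8591  1.3539] 12.8333
shift [0.0015 0.0035 0.3596] turn [-0.0008  0.0001  0.0006] rows>= 4.3
```

Request:
jog_arm --moves '[{"tx": 0.001,"ty": 0.003,"tz": 0.04,"wx": -0.001,"wy": 0,"wz": 0,"grip": 1},{"tx": 0.001,"ty": 0.003,"tz": 0.1,"wx": -0.001,"wy": 0,"wz": 0,"grip": 1},{"tx": 0.001,"ty": 0.003,"tz": 0.16,"wx": -0.001,"wy": 0,"wz": 0,"grip": 1},{"tx": 0.001,"ty": 0.003,"tz": 0.22,"wx": -0.001,"wy": 0,"wz": 0,"grip": 1},{"tx": 0.001,"ty": 0.003,"tz": 0.27,"wx": -0.001,"wy": 0,"wz": 0,"grip": 1},{"tx": 0.001,"ty": 0.003,"tz": 0.31,"wx": -0.001,"wy": 0,"wz": 0,"grip": 1},{"tx": 0.001,"ty": 0.003,"tz": 0.34,"wx": -0.001,"wy": 0,"wz": 0,"grip": 1},{"tx": 0.001,"ty": 0.003,"tz": 0.36,"wx": -0.001,"wy": 0,"wz": 0,"grip": 1},{"tx": 0.001,"ty": 0.003,"tz": 0.375,"wx": -0.001,"wy": 0,"wz": 0,"grip": 1},{"tx": 0.001,"ty": 0.003,"tz": 0.384,"wx": -0.001,"wy": 0,"wz": 0,"grip": 1},{"tx": 0.001,"ty": 0.003,"tz": 0.384,"wx": -0.001,"wy": 0,"wz": 0,"grip": 1},{"tx": 0.001,"ty": 0.003,"tz": 0.384,"wx": -0.001,"wy": 0,"wz": 0,"grip": 1}]'

```text
clock: 13.83
position: [0.5438, 0.0115, 0.0989]
eef_rot: [0.001, 0.034, 0.999, 0.001]
ft_force: [0.4, 0.2, 0.0]
opening: 0.0517
grasp_force: 25.0
```

Request:
jog_arm --moves '[{"tx": 0,"ty": 0,"tz": 0.003,"wx": 0,"wy": 0,"wz": 0,"grip": 1},{"tx": 0,"ty": 0,"tz": 0.006,"wx": 0,"wy": 0,"wz": 0,"grip": 1},{"tx": 0,"ty": 0,"tz": 0.008,"wx": 0,"wy": 0,"wz": 0,"grip": 1},{"tx": 0,"ty": 0,"tz": 0.01,"wx": 0,"wy": 0,"wz": 0,"grip": 1},{"tx": 0,"ty": 0,"tz": 0.01,"wx": 0,"wy": 0,"wz": 0,"grip": 1}]'

```text
clock: 14.25
position: [0.5434, 0.0119, 0.0935]
eef_rot: [0.001, 0.034, 0.999, 0.001]
ft_force: [0.1, -0.1, -1.5]
opening: 0.0515
grasp_force: 25.0
```

Request:
jog_arm --moves '[{"tx": 0,"ty": 0,"tz": 0.002,"wx": 0,"wy": 0,"wz": 0,"grip": 1},{"tx": 0,"ty": 0,"tz": 0.004,"wx": 0,"wy": 0,"wz": 0,"grip": 1},{"tx": 0,"ty": 0,"tz": 0.006,"wx": 0,"wy": 0,"wz": 0,"grip": 1},{"tx": 0,"ty": 0,"tz": 0.006,"wx": 0,"wy": 0,"wz": 0,"grip": 1},{"tx": 0,"ty": 0,"tz": 0.006,"wx": 0,"wy": 0,"wz": 0,"grip": 1}]'

```text
clock: 14.67
position: [0.5433, 0.0118, 0.0903]
eef_rot: [0.001, 0.034, 0.999, 0.001]
ft_force: [0.4, -0.2, -1.8]
opening: 0.0518
grasp_force: 25.0
```

Request:
jog_arm --moves '[{"tx": 0,"ty": 0,"tz": 0.002,"wx": 0,"wy": 0,"wz": 0,"grip": 1},{"tx": 0,"ty": 0,"tz": 0.004,"wx": 0,"wy": 0,"wz": 0,"grip": 1},{"tx": 0,"ty": 0,"tz": 0.004,"wx": 0,"wy": 0,"wz": 0,"grip": 1},{"tx": 0,"ty": 0,"tz": 0.004,"wx": 0,"wy": 0,"wz": 0,"grip": 1}]'

```text
clock: 15.0
position: [0.5434, 0.0118, 0.0884]
eef_rot: [0.001, 0.034, 0.999, 0.001]
ft_force: [-0.5, -0.0, -1.5]
opening: 0.0514
grasp_force: 25.0
```

Request:
jog_arm --moves '[{"tx": 0,"ty": 0,"tz": 0.002,"wx": 0,"wy": 0,"wz": 0,"grip": 1},{"tx": 0,"ty": 0,"tz": 0.004,"wx": 0,"wy": 0,"wz": 0,"grip": 1},{"tx": 0,"ty": 0,"tz": 0.004,"wx": 0,"wy": 0,"wz": 0,"grip": 1},{"tx": 0,"ty": 0,"tz": 0.004,"wx": 0,"wy": 0,"wz": 0,"grip": 1}]'

```text
clock: 15.33
position: [0.5434, 0.0118, 0.0863]
eef_rot: [0.001, 0.034, 0.999, 0.001]
ft_force: [0.2, -0.2, -1.1]
opening: 0.0514
grasp_force: 25.0
```

Request:
jog_arm --moves '[{"tx": 0,"ty": 0,"tz": 0.002,"wx": 0,"wy": 0,"wz": 0,"grip": 1},{"tx": 0,"ty": 0,"tz": 0.004,"wx": 0,"wy": 0,"wz": 0,"grip": 1},{"tx": 0,"ty": 0,"tz": 0.004,"wx": 0,"wy": 0,"wz": 0,"grip": 1},{"tx": 0,"ty": 0,"tz": 0.004,"wx": 0,"wy": 0,"wz": 0,"grip": 1}]'

```text
clock: 15.67
position: [0.5434, 0.0118, 0.0844]
eef_rot: [0.001, 0.034, 0.999, 0.001]
ft_force: [-0.7, 0.1, -1.5]
opening: 0.0515
grasp_force: 25.0
```

Request:
jog_arm --moves '[{"tx": 0,"ty": 0,"tz": 0.002,"wx": 0,"wy": 0,"wz": 0,"grip": 1},{"tx": 0,"ty": 0,"tz": 0.004,"wx": 0,"wy": 0,"wz": 0,"grip": 1},{"tx": 0,"ty": 0,"tz": 0.006,"wx": 0,"wy": 0,"wz": 0,"grip": 1},{"tx": 0,"ty": 0,"tz": 0.006,"wx": 0,"wy": 0,"wz": 0,"grip": 1},{"tx": 0,"ty": 0,"tz": 0.006,"wx": 0,"wy": 0,"wz": 0,"grip": 1}]'

```text
clock: 16.08
position: [0.5434, 0.0118, 0.0813]
eef_rot: [0.001, 0.034, 0.999, 0.001]
ft_force: [0.8, -0.2, -0.8]
opening: 0.0513
grasp_force: 25.0
```

Request:
jog_arm --moves '[{"tx": 0,"ty": 0,"tz": 0.002,"wx": 0,"wy": 0,"wz": 0,"grip": 1},{"tx": 0,"ty": 0,"tz": 0.004,"wx": 0,"wy": 0,"wz": 0,"grip": 1},{"tx": 0,"ty": 0,"tz": 0.006,"wx": 0,"wy": 0,"wz": 0,"grip": 1},{"tx": 0,"ty": 0,"tz": 0.006,"wx": 0,"wy": 0,"wz": 0,"grip": 1},{"tx": 0,"ty": 0,"tz": 0.006,"wx": 0,"wy": 0,"wz": 0,"grip": 1}]'

```text
clock: 16.5
position: [0.5437, 0.0118, 0.0787]
eef_rot: [0.001, 0.034, 0.999, 0.001]
ft_force: [-0.7, 0.5, 4.9]
opening: 0.0517
grasp_force: 25.0
```

Run:
```python
from h import *
# 5-sample force average vs time (0.05 s each) and commanded-vs-contact check
f=[]
for i in range(6):
    bot.get_image("wrist");f.append(bot.sense()["ft_force"])
print(np.mean(f,0),np.std(f,0),tool()[0])
```

```text
[-0.6548 -0.1695  5.588 ] [0.2995 0.4952 0.473 ] [0.5437 0.0118 0.0787]
```

Request:
jog_arm --moves '[{"tx": 0,"ty": 0,"tz": -0.001,"wx": 0,"wy": 0,"wz": 0,"grip": 1},{"tx": 0,"ty": 0,"tz": -0.001,"wx": 0,"wy": 0,"wz": 0,"grip": 1},{"tx": 0,"ty": 0,"tz": -0.001,"wx": 0,"wy": 0,"wz": 0,"grip": -0.6},{"tx": 0,"ty": 0,"tz": -0.001,"wx": 0,"wy": 0,"wz": 0,"grip": -0.6},{"tx": 0,"ty": 0,"tz": -0.001,"wx": 0,"wy": 0,"wz": 0,"grip": -0.6},{"tx": 0,"ty": 0,"tz": -0.001,"wx": 0,"wy": 0,"wz": 0,"grip": -0.6},{"tx": 0,"ty": 0,"tz": -0.001,"wx": 0,"wy": 0,"wz": 0,"grip": -0.6},{"tx": 0,"ty": 0,"tz": -0.001,"wx": 0,"wy": 0,"wz": 0,"grip": -0.6}]'

```text
clock: 17.47
position: [0.5435, 0.0118, 0.0789]
eef_rot: [0.001, 0.034, 0.999, 0.001]
ft_force: [-0.4, 0.5, -0.5]
opening: 0.0745
grasp_force: 0.0
```

Request:
jog_arm --moves '[{"tx": 0,"ty": 0,"tz": -0.02,"wx": 0,"wy": 0,"wz": 0,"grip": -0.6},{"tx": 0,"ty": 0,"tz": -0.06,"wx": 0,"wy": 0,"wz": 0,"grip": -0.6},{"tx": 0,"ty": 0,"tz": -0.11,"wx": 0,"wy": 0,"wz": 0,"grip": -0.6},{"tx": 0,"ty": 0,"tz": -0.17,"wx": 0,"wy": 0,"wz": 0,"grip": -0.6},{"tx": 0,"ty": 0,"tz": -0.23,"wx": 0,"wy": 0,"wz": 0,"grip": -0.6},{"tx": 0,"ty": 0,"tz": -0.29,"wx": 0,"wy": 0,"wz": 0,"grip": -0.6},{"tx": 0,"ty": 0,"tz": -0.35,"wx": 0,"wy": 0,"wz": 0,"grip": -0.6},{"tx": 0,"ty": 0,"tz": -0.4,"wx": 0,"wy": 0,"wz": 0,"grip": -0.6},{"tx": 0,"ty": 0,"tz": -0.4,"wx": 0,"wy": 0,"wz": 0,"grip": -0.6},{"tx": 0,"ty": 0,"tz": -0.4,"wx": 0,"wy": 0,"wz": 0,"grip": -0.6}]'

```text
clock: 18.3
position: [0.5435, 0.0116, 0.2809]
eef_rot: [0.003, 0.034, 0.999, 0.001]
ft_force: [-0.7, 0.4, -0.0]
opening: 0.0743
grasp_force: 0.0
```

Run:
```python
from h import *
W=bot.get_image("wrist");T=bot.get_image("top");S=bot.get_image("scene");pickle.dump(dict(W=W,T=T,S=S),open("d6.pkl","wb"))
print(tool()[0])
# bright near-circular cap blob in wrist image
g=cv2.cvtColor(W["color"],cv2.COLOR_RGB2GRAY);cv2.imwrite("pics/w6.png",g)
e=[proj(W,cab(-.105,.045,.110)+RC@np.array(k)) for k in((0,0,0),(.0255,0,0),(-.0255,0,0),(0,.0255,0),(0,-.0255,0))];print("expected cap",np.array(e).round(0))
hsv=cv2.cvtColor(W["color"],cv2.COLOR_RGB2HSV)
def blob(u,v):
    m=np.zeros((482,642),np.uint8);im=cv2.GaussianBlur(W["color"],(5,5),0)
    _,_,_,r=cv2.floodFill(im.copy(),m,(int(u),int(v)),0,(9,)*3,(9,)*3,cv2.FLOODFILL_FIXED_RANGE|8);mm=m[1:-1,1:-1]
    c=max(cv2.findContours(mm,cv2.RETR_EXTERNAL,cv2.CHAIN_APPROX_NONE)[0],key=cv2.contourArea);return cv2.fitEllipse(cv2.convexHull(c)),cv2.contourArea(c)
print(blob(*e[0]))
```

```text
[0.5424 0.0115 0.2782]
expected cap [[320. 224.]
 [320. 253.]
 [320. 195.]
 [350. 224.]
 [290. 225.]]
(((317.7295837402344, 223.81707763671875), (55.21894836425781, 56.96328353881836), 89.18759155273438), 2405.5)
```

Checks out: the cap sits at (318,224) with a round outline, so the jar stands upright within 2 mm of where I intended it. Next I push the drawer with closed fingers.

Run:
```python
from h import *
go(cab(-.215,0,.28),down(np.pi/2+CY));print(cab(-.215,0,.115))
```

```text
shift [ 0.2185 -0.0899 -0.0038] turn [0.0006 0.0001 0.0001] rows>= 2.8
[ 0.4304 -0.0259  0.115 ]
```

Request:
jog_arm --moves '[{"tx": 0.07,"ty": -0.03,"tz": 0,"wx": 0,"wy": 0,"wz": 0,"grip": 1},{"tx": 0.14,"ty": -0.06,"tz": 0,"wx": 0,"wy": 0,"wz": 0,"grip": 1},{"tx": 0.2,"ty": -0.09,"tz": 0,"wx": 0,"wy": 0,"wz": 0,"grip": 1},{"tx": 0.2185,"ty": -0.09,"tz": 0,"wx": 0,"wy": 0,"wz": 0,"grip": 1},{"tx": 0.2185,"ty": -0.09,"tz": 0,"wx": 0,"wy": 0,"wz": 0,"grip": 1},{"tx": 0.2185,"ty": -0.09,"tz": 0.06,"wx": 0,"wy": 0,"wz": 0,"grip": 1},{"tx": 0.2185,"ty": -0.09,"tz": 0.13,"wx": 0,"wy": 0,"wz": 0,"grip": 1},{"tx": 0.2185,"ty": -0.09,"tz": 0.17,"wx": 0,"wy": 0,"wz": 0,"grip": 1},{"tx": 0.2185,"ty": -0.09,"tz": 0.17,"wx": 0,"wy": 0,"wz": 0,"grip": 1},{"tx": 0.2185,"ty": -0.09,"tz": 0.17,"wx": 0,"wy": 0,"wz": 0,"grip": 1},{"tx": 0.2185,"ty": -0.09,"tz": 0.17,"wx": 0,"wy": 0,"wz": 0,"grip": 1}]'

```text
clock: 19.37
position: [0.4324, -0.0254, 0.1941]
eef_rot: [0.001, 0.034, 0.999, 0.001]
ft_force: [0.1, -0.5, -0.0]
opening: 0.0053
grasp_force: 0.0
```

Run:
```python
from h import *
p,R=tool();print(p,RC.T@(p-CF),R[:,2],bot.sense()["joints"],bot.sense()["ft_force"])
W=bot.get_image("wrist");cv2.imwrite("pics/w7.png",W["color"][:,:,::-1])
go(cab(-.215,0,.115),down(np.pi/2+CY))
```

```text
[ 0.4324 -0.0254  0.1941] [-0.213   0.0006  0.1941] [ 0.0021  0.0013 -1.    ] [-0.0275  0.3306 -0.0569  2.2906  0.035   0.519   1.3916] [ 0.1294 -0.5421 -0.0468]
shift [ 0.0046 -0.0013  0.1591] turn [0.0009 0.002  0.0003] rows>= 1.9
```

Request:
jog_arm --moves '[{"tx": 0.004,"ty": -0.001,"tz": 0.05,"wx": 0.001,"wy": 0.002,"wz": 0,"grip": 1},{"tx": 0.004,"ty": -0.001,"tz": 0.1,"wx": 0.001,"wy": 0.002,"wz": 0,"grip": 1},{"tx": 0.004,"ty": -0.001,"tz": 0.14,"wx": 0.001,"wy": 0.002,"wz": 0,"grip": 1},{"tx": 0.004,"ty": -0.001,"tz": 0.159,"wx": 0.001,"wy": 0.002,"wz": 0,"grip": 1},{"tx": 0.004,"ty": -0.001,"tz": 0.159,"wx": 0.001,"wy": 0.002,"wz": 0,"grip": 1},{"tx": 0.004,"ty": -0.001,"tz": 0.159,"wx": 0.001,"wy": 0.002,"wz": 0,"grip": 1}]'

```text
clock: 19.92
position: [0.43, -0.026, 0.1148]
eef_rot: [-0.0, 0.034, 0.999, -0.0]
ft_force: [-0.3, 0.1, 0.5]
opening: 0.0003
grasp_force: 0.0
```

Request:
jog_arm --moves '[{"tx": -0.01,"ty": 0,"tz": 0,"wx": 0,"wy": 0,"wz": 0,"grip": 1},{"tx": -0.02,"ty": 0,"tz": 0,"wx": 0,"wy": 0,"wz": 0,"grip": 1},{"tx": -0.03,"ty": 0,"tz": 0,"wx": 0,"wy": 0,"wz": 0,"grip": 1},{"tx": -0.04,"ty": 0,"tz": 0,"wx": 0,"wy": 0,"wz": 0,"grip": 1},{"tx": -0.05,"ty": 0,"tz": 0,"wx": 0,"wy": 0,"wz": 0,"grip": 1},{"tx": -0.06,"ty": 0,"tz": 0,"wx": 0,"wy": 0,"wz": 0,"grip": 1},{"tx": -0.07,"ty": 0,"tz": 0,"wx": 0,"wy": 0,"wz": 0,"grip": 1},{"tx": -0.08,"ty": 0,"tz": 0,"wx": 0,"wy": 0,"wz": 0,"grip": 1},{"tx": -0.09,"ty": 0,"tz": 0,"wx": 0,"wy": 0,"wz": 0,"grip": 1},{"tx": -0.1,"ty": 0,"tz": 0,"wx": 0,"wy": 0,"wz": 0,"grip": 1}]'

```text
clock: 20.75
position: [0.4795, -0.0296, 0.114]
eef_rot: [-0.001, 0.034, 0.999, -0.0]
ft_force: [-2.5, -0.1, 1.8]
opening: 0.0005
grasp_force: 1.2
```

Request:
jog_arm --moves '[{"tx": -0.01,"ty": 0,"tz": 0,"wx": 0,"wy": 0,"wz": 0,"grip": 1},{"tx": -0.02,"ty": 0,"tz": 0,"wx": 0,"wy": 0,"wz": 0,"grip": 1},{"tx": -0.03,"ty": 0,"tz": 0,"wx": 0,"wy": 0,"wz": 0,"grip": 1},{"tx": -0.04,"ty": 0,"tz": 0,"wx": 0,"wy": 0,"wz": 0,"grip": 1},{"tx": -0.05,"ty": 0,"tz": 0,"wx": 0,"wy": 0,"wz": 0,"grip": 1},{"tx": -0.06,"ty": 0,"tz": 0,"wx": 0,"wy": 0,"wz": 0,"grip": 1},{"tx": -0.07,"ty": 0,"tz": 0,"wx": 0,"wy": 0,"wz": 0,"grip": 1},{"tx": -0.08,"ty": 0,"tz": 0,"wx": 0,"wy": 0,"wz": 0,"grip": 1},{"tx": -0.09,"ty": 0,"tz": 0,"wx": 0,"wy": 0,"wz": 0,"grip": 1},{"tx": -0.1,"ty": 0,"tz": 0,"wx": 0,"wy": 0,"wz": 0,"grip": 1},{"tx": -0.11,"ty": 0,"tz": 0,"wx": 0,"wy": 0,"wz": 0,"grip": 1},{"tx": -0.12,"ty": 0,"tz": 0,"wx": 0,"wy": 0,"wz": 0,"grip": 1}]'

```text
clock: 21.75
position: [0.5396, -0.0336, 0.114]
eef_rot: [-0.001, 0.034, 0.999, -0.0]
ft_force: [-2.8, -0.9, 0.8]
opening: 0.0005
grasp_force: 1.2
```

Request:
jog_arm --moves '[{"tx": -0.01,"ty": 0,"tz": 0,"wx": 0,"wy": 0,"wz": 0,"grip": 1},{"tx": -0.02,"ty": 0,"tz": 0,"wx": 0,"wy": 0,"wz": 0,"grip": 1},{"tx": -0.03,"ty": 0,"tz": 0,"wx": 0,"wy": 0,"wz": 0,"grip": 1},{"tx": -0.04,"ty": 0,"tz": 0,"wx": 0,"wy": 0,"wz": 0,"grip": 1},{"tx": -0.05,"ty": 0,"tz": 0,"wx": 0,"wy": 0,"wz": 0,"grip": 1},{"tx": -0.06,"ty": 0,"tz": 0,"wx": 0,"wy": 0,"wz": 0,"grip": 1},{"tx": -0.07,"ty": 0,"tz": 0,"wx": 0,"wy": 0,"wz": 0,"grip": 1},{"tx": -0.08,"ty": 0,"tz": 0,"wx": 0,"wy": 0,"wz": 0,"grip": 1},{"tx": -0.09,"ty": 0,"tz": 0,"wx": 0,"wy": 0,"wz": 0,"grip": 1},{"tx": -0.1,"ty": 0,"tz": 0,"wx": 0,"wy": 0,"wz": 0,"grip": 1},{"tx": -0.11,"ty": 0,"tz": 0,"wx": 0,"wy": 0,"wz": 0,"grip": 1},{"tx": -0.11,"ty": 0,"tz": 0,"wx": 0,"wy": 0,"wz": 0,"grip": 1}]'

```text
clock: 22.75
position: [0.5956, -0.0371, 0.114]
eef_rot: [0.0, 0.034, 0.999, 0.0]
ft_force: [-0.1, -0.7, 0.3]
opening: 0.0003
grasp_force: 0.0
```

Run:
```python
from h import *
p,R=tool();print(p,RC.T@(p-CF),bot.sense()["ft_force"])
```

```text
[ 0.5956 -0.0371  0.114 ] [-0.0494  0.0001  0.114 ] [-0.112  -0.6576  0.259 ]
```

Request:
jog_arm --moves '[{"tx": -0.006,"ty": 0,"tz": 0,"wx": 0,"wy": 0,"wz": 0,"grip": 1},{"tx": -0.012,"ty": 0,"tz": 0,"wx": 0,"wy": 0,"wz": 0,"grip": 1},{"tx": -0.018,"ty": 0,"tz": 0,"wx": 0,"wy": 0,"wz": 0,"grip": 1},{"tx": -0.024,"ty": 0,"tz": 0,"wx": 0,"wy": 0,"wz": 0,"grip": 1},{"tx": -0.03,"ty": 0,"tz": 0,"wx": 0,"wy": 0,"wz": 0,"grip": 1},{"tx": -0.034,"ty": 0,"tz": 0,"wx": 0,"wy": 0,"wz": 0,"grip": 1},{"tx": -0.038,"ty": 0,"tz": 0,"wx": 0,"wy": 0,"wz": 0,"grip": 1}]'

```text
clock: 23.33
position: [0.6131, -0.0383, 0.1139]
eef_rot: [-0.001, 0.034, 0.999, -0.0]
ft_force: [-2.1, 1.6, 0.6]
opening: 0.0006
grasp_force: 1.1
```

Request:
jog_arm --moves '[{"tx": -0.003,"ty": 0,"tz": 0,"wx": 0,"wy": 0,"wz": 0,"grip": 1},{"tx": -0.006,"ty": 0,"tz": 0,"wx": 0,"wy": 0,"wz": 0,"grip": 1},{"tx": -0.008,"ty": 0,"tz": 0,"wx": 0,"wy": 0,"wz": 0,"grip": 1}]'

```text
clock: 23.58
position: [0.617, -0.0387, 0.1138]
eef_rot: [-0.001, 0.034, 0.999, -0.0]
ft_force: [-2.3, 2.1, -0.1]
opening: 0.0003
grasp_force: 1.0
```

Request:
jog_arm --moves '[{"tx": -0.003,"ty": 0,"tz": 0,"wx": 0,"wy": 0,"wz": 0,"grip": 1},{"tx": -0.006,"ty": 0,"tz": 0,"wx": 0,"wy": 0,"wz": 0,"grip": 1},{"tx": -0.008,"ty": 0,"tz": 0,"wx": 0,"wy": 0,"wz": 0,"grip": 1}]'

```text
clock: 23.83
position: [0.6191, -0.0389, 0.1138]
eef_rot: [-0.003, 0.034, 0.999, -0.0]
ft_force: [-11.4, 2.3, 9.6]
opening: 0.0004
grasp_force: 5.6
```

Request:
jog_arm --moves '[{"tx": -0.003,"ty": 0,"tz": 0,"wx": 0,"wy": 0,"wz": 0,"grip": 1},{"tx": -0.006,"ty": 0,"tz": 0,"wx": 0,"wy": 0,"wz": 0,"grip": 1},{"tx": -0.006,"ty": 0,"tz": 0,"wx": 0,"wy": 0,"wz": 0,"grip": 1}]'

```text
clock: 24.08
position: [0.619, -0.0389, 0.1138]
eef_rot: [-0.006, 0.034, 0.999, -0.0]
ft_force: [-18.1, 3.8, 14.1]
opening: 0.0001
grasp_force: 9.1
```

The drawer is against its stop: the push force rose from about 2 N to 18 N. Retreat and go up over the hasp.

Request:
jog_arm --moves '[{"tx": 0.02,"ty": 0,"tz": 0,"wx": 0,"wy": 0,"wz": 0,"grip": 1},{"tx": 0.05,"ty": 0,"tz": 0,"wx": 0,"wy": 0,"wz": 0,"grip": 1},{"tx": 0.08,"ty": 0,"tz": 0,"wx": 0,"wy": 0,"wz": 0,"grip": 1},{"tx": 0.08,"ty": 0,"tz": -0.06,"wx": 0,"wy": 0,"wz": 0,"grip": 1},{"tx": 0.08,"ty": 0,"tz": -0.14,"wx": 0,"wy": 0,"wz": 0,"grip": 1},{"tx": 0.08,"ty": 0,"tz": -0.22,"wx": 0,"wy": 0,"wz": 0,"grip": 1},{"tx": 0.08,"ty": 0,"tz": -0.3,"wx": 0,"wy": 0,"wz": 0,"grip": 1},{"tx": 0.08,"ty": 0,"tz": -0.38,"wx": 0,"wy": 0,"wz": 0,"grip": 1},{"tx": 0.08,"ty": 0,"tz": -0.44,"wx": 0,"wy": 0,"wz": 0,"grip": 1},{"tx": 0.08,"ty": 0,"tz": -0.46,"wx": 0,"wy": 0,"wz": 0,"grip": 1},{"tx": 0.08,"ty": 0,"tz": -0.46,"wx": 0,"wy": 0,"wz": 0,"grip": 1},{"tx": 0.08,"ty": 0,"tz": -0.46,"wx": 0,"wy": 0,"wz": 0,"grip": 1}]'

```text
clock: 25.08
position: [0.5843, -0.0368, 0.3436]
eef_rot: [-0.0, 0.034, 0.999, -0.0]
ft_force: [0.2, 0.1, -0.4]
opening: 0.0003
grasp_force: 0.0
```

Run:
```python
from h import *
W=bot.get_image("wrist");T=bot.get_image("top");S=bot.get_image("scene");pickle.dump(dict(W=W,T=T,S=S),open("d7.pkl","wb"))
p,R=tool();print(p,RC.T@(p-CF))
# top & scene crops around the hasp and front, one sheet
def f(i,c,w,h):
    u,v=proj(i,c);x,y=int(u-w/2),int(v-h/2);print(x,y);return cv2.resize(i["color"][y:y+h,x:x+w,::-1],(400,300),interpolation=cv2.INTER_CUBIC)
c=cab(.03,0,.15)
cv2.imwrite("pics/w8.png",cv2.convertScaleAbs(np.vstack([np.hstack([f(T,c,120,90),f(S,c,120,90)]),np.hstack([cv2.resize(W["color"][:,:,::-1],(400,300)),f(S,cab(.0,0,.15),240,180)])]),alpha=1.3))
```

```text
[ 0.5837 -0.0366  0.3419] [-0.0613 -0.0003  0.3419]
277 175
260 216
199 161
```

View pics/w8.png

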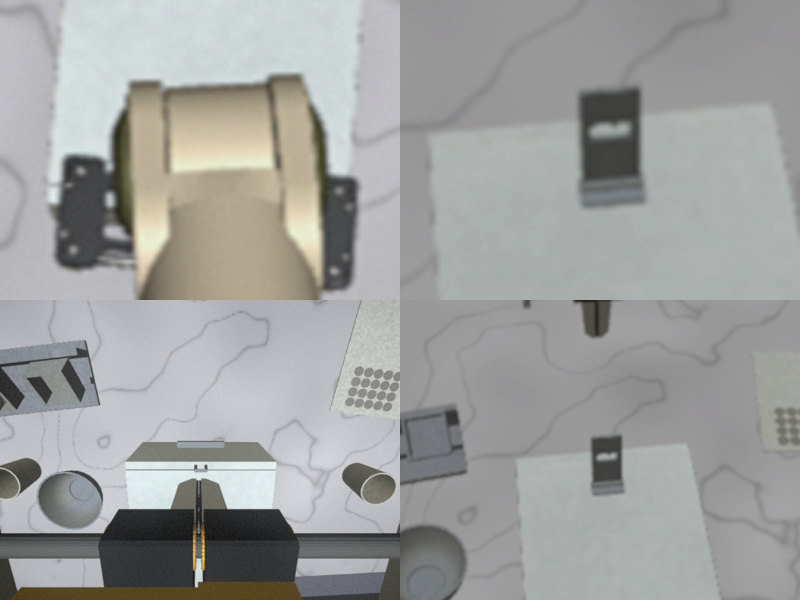

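The drawer is shut and the hasp still stands upright. Its tip is at about (323,243) and its base at about (323.6,275) in the scene view. I'm out of picture views, so from here I work from numbers.

Run:
```python
from h import *
S=pickle.load(open("d7.pkl","rb"))["S"]
b=onz(S,323.6,273,.14);print("hasp base in cab",RC.T@(b-CF),"pred tip px (vertical)",proj(S,cab(.045,0,.228)),"leaning back .1",proj(S,cab(.054,0,.2275)),"fwd .2",proj(S,cab(.027,0,.226)))
R=down(np.pi/2+CY);go(cab(.082,0,.345),R);go(cab(.082,0,.225),R,(cab(.082,0,.345),R))
```

```text
hasp base in cab [0.0536 0.0033 0.14  ] pred tip px (vertical) [321.8138 246.4423] leaning back .1 [322.3044 250.032 ] fwd .2 [320.8434 240.215 ]
shift [-0.2866  0.0005 -0.0074] turn [-0.0004 -0.0028  0.0001] rows>= 3.4
shift [0.   0.   0.24] turn [0. 0. 0.] rows>= 2.9
```

Request:
jog_arm --moves '[{"tx": -0.07,"ty": 0,"tz": -0.007,"wx": 0,"wy": -0.002,"wz": 0,"grip": 1},{"tx": -0.14,"ty": 0,"tz": -0.007,"wx": 0,"wy": -0.002,"wz": 0,"grip": 1},{"tx": -0.21,"ty": 0,"tz": -0.007,"wx": 0,"wy": -0.002,"wz": 0,"grip": 1},{"tx": -0.26,"ty": 0,"tz": -0.007,"wx": 0,"wy": -0.002,"wz": 0,"grip": 1},{"tx": -0.287,"ty": 0,"tz": -0.007,"wx": 0,"wy": -0.002,"wz": 0,"grip": 1},{"tx": -0.287,"ty": 0,"tz": -0.007,"wx": 0,"wy": -0.002,"wz": 0,"grip": 1},{"tx": -0.287,"ty": 0,"tz": 0.05,"wx": 0,"wy": -0.002,"wz": 0,"grip": 1},{"tx": -0.287,"ty": 0,"tz": 0.11,"wx": 0,"wy": -0.002,"wz": 0,"grip": 1},{"tx": -0.287,"ty": 0,"tz": 0.17,"wx": 0,"wy": -0.002,"wz": 0,"grip": 1},{"tx": -0.287,"ty": 0,"tz": 0.22,"wx": 0,"wy": -0.002,"wz": 0,"grip": 1},{"tx": -0.287,"ty": 0,"tz": 0.233,"wx": 0,"wy": -0.002,"wz": 0,"grip": 1},{"tx": -0.287,"ty": 0,"tz": 0.233,"wx": 0,"wy": -0.002,"wz": 0,"grip": 1}]'

```text
clock: 26.23
position: [0.7254, -0.0462, 0.2243]
eef_rot: [-0.002, 0.034, 0.999, -0.0]
ft_force: [-0.5, 0.3, -0.4]
opening: 0.0003
grasp_force: 0.0
```

Run:
```python
from h import *
p,R=tool();print(p,RC.T@(p-CF),bot.sense()["ft_force"])
q=lambda cx,cz:cab(.045+cx+.010,0,.138+cz+.022)
Rd=down(np.pi/2+CY)
for c in((0,.065),(-.05,.055),(-.075,.035),(-.086,.02),(-.087,.004)):go(q(*c),Rd)
```

```text
[ 0.7254 -0.0462  0.2243] [ 0.0807 -0.0002  0.2243] [-0.5213  0.2937 -0.401 ]
shift [ 0.0514  0.0005 -0.0012] turn [-0.0005 -0.0024  0.0002] rows>= 0.6
shift [0.1513 0.0005 0.0192] turn [-0.0005 -0.0024  0.0002] rows>= 1.8
shift [0.2012 0.0006 0.0594] turn [-0.0005 -0.0024  0.0002] rows>= 2.5
shift [0.2231 0.0006 0.0895] turn [-0.0005 -0.0024  0.0002] rows>= 2.9
shift [0.2249 0.0006 0.1215] turn [-0.0005 -0.0024  0.0002] rows>= 3.1
```

Request:
jog_arm --moves '[{"tx": 0.015,"ty": 0,"tz": 0,"wx": 0,"wy": 0,"wz": 0,"grip": 1},{"tx": 0.03,"ty": 0,"tz": 0,"wx": 0,"wy": 0,"wz": 0,"grip": 1},{"tx": 0.045,"ty": 0,"tz": 0,"wx": 0,"wy": 0,"wz": 0,"grip": 1},{"tx": 0.06,"ty": 0,"tz": 0,"wx": 0,"wy": 0,"wz": 0,"grip": 1},{"tx": 0.075,"ty": 0,"tz": 0.002,"wx": 0,"wy": 0,"wz": 0,"grip": 1},{"tx": 0.09,"ty": 0,"tz": 0.004,"wx": 0,"wy": 0,"wz": 0,"grip": 1},{"tx": 0.105,"ty": 0,"tz": 0.006,"wx": 0,"wy": 0,"wz": 0,"grip": 1},{"tx": 0.12,"ty": 0,"tz": 0.01,"wx": 0,"wy": 0,"wz": 0,"grip": 1},{"tx": 0.135,"ty": 0,"tz": 0.014,"wx": 0,"wy": 0,"wz": 0,"grip": 1},{"tx": 0.15,"ty": 0,"tz": 0.019,"wx": 0,"wy": 0,"wz": 0,"grip": 1}]'

```text
clock: 27.07
position: [0.6518, -0.0411, 0.2175]
eef_rot: [0.001, 0.034, 0.999, -0.0]
ft_force: [1.5, 0.3, -0.5]
opening: 0.0005
grasp_force: 0.6
```

Request:
jog_arm --moves '[{"tx": 0.01,"ty": 0,"tz": 0.008,"wx": 0,"wy": 0,"wz": 0,"grip": 1},{"tx": 0.02,"ty": 0,"tz": 0.016,"wx": 0,"wy": 0,"wz": 0,"grip": 1},{"tx": 0.03,"ty": 0,"tz": 0.024,"wx": 0,"wy": 0,"wz": 0,"grip": 1},{"tx": 0.04,"ty": 0,"tz": 0.032,"wx": 0,"wy": 0,"wz": 0,"grip": 1},{"tx": 0.05,"ty": 0,"tz": 0.04,"wx": 0,"wy": 0,"wz": 0,"grip": 1},{"tx": 0.06,"ty": 0,"tz": 0.05,"wx": 0,"wy": 0,"wz": 0,"grip": 1},{"tx": 0.066,"ty": 0,"tz": 0.06,"wx": 0,"wy": 0,"wz": 0,"grip": 1},{"tx": 0.072,"ty": 0,"tz": 0.07,"wx": 0,"wy": 0,"wz": 0,"grip": 1},{"tx": 0.072,"ty": 0,"tz": 0.07,"wx": 0,"wy": 0,"wz": 0,"grip": 1}]'

```text
clock: 27.82
position: [0.6154, -0.0388, 0.1814]
eef_rot: [-0.0, 0.034, 0.999, -0.0]
ft_force: [0.1, 0.4, 0.3]
opening: 0.0004
grasp_force: 0.0
```

Run:
```python
from h import *
p,R=tool();print(p,RC.T@(p-CF),bot.sense()["ft_force"])
go(cab(.045-.077,0,.138+.004+.022),down(np.pi/2+CY))
```

```text
[ 0.6154 -0.0388  0.1814] [-0.0295 -0.0003  0.1814] [0.13   0.4333 0.311 ]
shift [0.005  0.0005 0.0347] turn [-0.0003 -0.0004  0.0001] rows>= 0.4
```

Request:
jog_arm --moves '[{"tx": 0.004,"ty": 0,"tz": 0.006,"wx": 0,"wy": 0,"wz": 0,"grip": 1},{"tx": 0.004,"ty": 0,"tz": 0.012,"wx": 0,"wy": 0,"wz": 0,"grip": 1},{"tx": 0.004,"ty": 0,"tz": 0.018,"wx": 0,"wy": 0,"wz": 0,"grip": 1},{"tx": 0.004,"ty": 0,"tz": 0.024,"wx": 0,"wy": 0,"wz": 0,"grip": 1},{"tx": 0.004,"ty": 0,"tz": 0.03,"wx": 0,"wy": 0,"wz": 0,"grip": 1},{"tx": 0.004,"ty": 0,"tz": 0.034,"wx": 0,"wy": 0,"wz": 0,"grip": 1},{"tx": 0.004,"ty": 0,"tz": 0.034,"wx": 0,"wy": 0,"wz": 0,"grip": 1}]'

```text
clock: 28.4
position: [0.6145, -0.0386, 0.165]
eef_rot: [0.001, 0.034, 0.999, -0.0]
ft_force: [0.8, -0.2, 0.0]
opening: 0.0008
grasp_force: 0.0
```

Request:
jog_arm --moves '[{"tx": 0,"ty": 0,"tz": 0.002,"wx": 0,"wy": 0,"wz": 0,"grip": 1},{"tx": 0,"ty": 0,"tz": 0.004,"wx": 0,"wy": 0,"wz": 0,"grip": 1},{"tx": 0,"ty": 0,"tz": 0.004,"wx": 0,"wy": 0,"wz": 0,"grip": 1}]'

```text
clock: 28.65
position: [0.6147, -0.0386, 0.1635]
eef_rot: [0.001, 0.034, 0.999, -0.0]
ft_force: [0.8, -0.9, 0.3]
opening: 0.0005
grasp_force: 0.0
```

Request:
jog_arm --moves '[{"tx": 0,"ty": 0,"tz": 0.002,"wx": 0,"wy": 0,"wz": 0,"grip": 1},{"tx": 0,"ty": 0,"tz": 0.004,"wx": 0,"wy": 0,"wz": 0,"grip": 1},{"tx": 0,"ty": 0,"tz": 0.004,"wx": 0,"wy": 0,"wz": 0,"grip": 1}]'

```text
clock: 28.9
position: [0.6148, -0.0386, 0.1623]
eef_rot: [0.001, 0.034, 0.999, -0.0]
ft_force: [-1.2, -0.6, 6.4]
opening: 0.0005
grasp_force: 3.2
```

Request:
jog_arm --moves '[{"tx": 0,"ty": 0,"tz": 0.002,"wx": 0,"wy": 0,"wz": 0,"grip": 1},{"tx": 0,"ty": 0,"tz": 0.004,"wx": 0,"wy": 0,"wz": 0,"grip": 1},{"tx": 0,"ty": 0,"tz": 0.004,"wx": 0,"wy": 0,"wz": 0,"grip": 1}]'

```text
clock: 29.15
position: [0.6149, -0.0387, 0.1619]
eef_rot: [0.002, 0.034, 0.999, -0.0]
ft_force: [-7.7, 0.5, 23.0]
opening: 0.0005
grasp_force: 11.5
```

A firm stop with the fingertips at z = 0.140, which is exactly the closed plate's top. Lift off and check numerically.

Request:
jog_arm --moves '[{"tx": 0,"ty": 0,"tz": -0.01,"wx": 0,"wy": 0,"wz": 0,"grip": 1},{"tx": 0,"ty": 0,"tz": -0.05,"wx": 0,"wy": 0,"wz": 0,"grip": 1},{"tx": 0,"ty": 0,"tz": -0.12,"wx": 0,"wy": 0,"wz": 0,"grip": 1},{"tx": 0.05,"ty": 0,"tz": -0.2,"wx": 0,"wy": 0,"wz": 0,"grip": 1},{"tx": 0.11,"ty": 0,"tz": -0.27,"wx": 0,"wy": 0,"wz": 0,"grip": 1},{"tx": 0.17,"ty": 0,"tz": -0.32,"wx": 0,"wy": 0,"wz": 0,"grip": 1},{"tx": 0.22,"ty": 0,"tz": -0.36,"wx": 0,"wy": 0,"wz": 0,"grip": 1},{"tx": 0.24,"ty": 0,"tz": -0.36,"wx": 0,"wy": 0,"wz": 0,"grip": 1},{"tx": 0.24,"ty": 0,"tz": -0.36,"wx": 0,"wy": 0,"wz": 0,"grip": 1},{"tx": 0.24,"ty": 0,"tz": -0.36,"wx": 0,"wy": 0,"wz": 0,"grip": 1}]'

```text
clock: 29.98
position: [0.4949, -0.0304, 0.3394]
eef_rot: [0.001, 0.034, 0.999, -0.0]
ft_force: [-0.6, 0.5, 0.3]
opening: 0.0004
grasp_force: 0.0
```

Run:
```python
from h import *
S=bot.get_image("scene");S0=pickle.load(open("d7.pkl","rb"))["S"];print(tool()[0])
g=lambda i:cv2.cvtColor(i["color"],cv2.COLOR_RGB2GRAY)[236:290,300:346]
m=(g(S)<110).astype(np.uint8)
# dark pixels over cabinet = hasp: bounding box before / after, against a flat plate's corners
for i in(S0,S):
    k=g(i);r,c=np.where(k[:,16:31]<np.median(k[40:,:8])-25);print("rows",r.min()+236,r.max()+236,"cols",c.min()+316,c.max()+316,len(r))
print("flat plate corners",[proj(S,cab(x,y,.14)).round(0) for x in(-.045,.045) for y in(-.02,.02)],"30deg tip",proj(S,cab(-.033,0,.185)).round(0))
print("short jar/bowl/cups diff:",[(n,int((cv2.absdiff(pickle.load(open('d0.pkl','rb'))['scene']['color'],S['color'])[a:b,c:d].max(2)>40).sum())) for n,a,b,c,d in(("short",235,268,148,182),("bowl",295,350,180,243),("cupb",288,330,145,182),("cupa",265,305,445,482))])
print("\n".join("".join(" .:*#"[min(4,(255-v)//45)] for v in row) for row in g(S)[10:46:1]))
```

```text
[ 0.4954 -0.0304  0.3388]
rows 236 277 cols 316 330 516
rows 236 277 cols 316 330 540
flat plate corners [array([309., 239.]), array([326., 237.]), array([313., 271.]), array([331., 269.])] 30deg tip [318. 230.]
short jar/bowl/cups diff: [('short', 0), ('bowl', 0), ('cupb', 0), ('cupa', 0)]
**********************************************
**********************************************
**********************************************
****************#####*####************::::::::
****************###****##*****::::::::::::::::
****************##**::**#*****::::::::::::::::
*****::::::******#*:::**#*****::::::::::::::::
::::::::::::******************::::::::::::::::
::::::::::::******************::::::::::::::::
::::::::::::*******************:::::::::::::::
::::::::::::*******************:::::::::::::::
::::::::::::*******************:::::::::::::::
::::::::::::*******************:::::::::::::::
:::::::::::::******************:::::::::::::::
:::::::::::::******************:::::::::::::::
:::::::::::::******************:::::::::::::::
:::::::::::::*******************::::::::::::::
:::::::::
[... 183 characters left out ...]
:::::::::********************:::::::::::::
:::::::::::::********************:::::::::::::
:::::::::::::*********************::::::::::::
:::::::::::::*********************::::::::::::
:::::::::::::*****************##**::::::::::::
:::::::::::::*********#***********::::::::::::
:::::::::::::*********************::::::::::::
:::::::::::::*********************::::::::::::
:::::::::::::*********************::::::::::::
::::::::::::::********************::::::::::::
::::::::::::::*******************:::::::::::::
::::::::::::::**********::::::::::::::::::::::
::::::::::::::::::::::::::::::::::::::::::::::
::::::::::::::::::::::::::::::::::::::::::::::
::::::::::::::::::::::::::::::::::::::::::::::
```

The plate reads as flat, the staple shows through the slot, and nothing else has moved. Handing in.

```bash
python3 -c "
from workcell import bot
print(bot.finish_job())"
```

```text
the job is handed in; nothing more can be done
None
```

I handed the job in at about 30 s: the scoop and tall jar are in their compartments, the drawer is fully home and the hasp is flat over the staple. My last checks agreed with that, but the hand-in returned no verdict.

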